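Throw the capsule filler's toggle clamp with the extension bar

TASK

Lock the capsule filler: slip the extension bar from its rest fully home on the clamp's short lever and swing the lever clockwise with it, past the dead point, until it lies on its stop. Then draw the bar off and lay it back in its rest the way it lay. The clamp is set differently each time, so go by feel: never force the lever or jam it on the stop, move it only with the bar, and leave the jar, the spray bottle and the tamper alone.

Things in the scene. Friction and masses are not known exactly. Their poses are not given: they have to be found in the camera images.
- filler: White capsule filler, 340 x 200 x 72 mm, four steel pins to 105 mm high; fixed, with its clamp on a steel plate at its right side. Origin on the bench under the clamp's pivot; y points to the filler, which lies at y 100 to 300, x -170 to 170 mm; z up. Plate and clamp parts: x -58 to 82, y -40 to 110, up to 76 mm high.
- lever: Short steel clamp lever. Origin on its vertical pivot, 60 mm above the bench; x level along the stub. Open: 80 to 86 deg clockwise (from above) of the filler's x; swings clockwise. First loose, then it resists (up to 1.2 N m), less and less up to the dead point at 134 to 155 deg, set by its hub; stop 4.5 to 8 deg past that. Bends if bar and lever press over 60 N (18 N at the grip).
- lever_tip (a point): Rounded free end of the lever's stub, a round rod 12 mm thick: 88 mm from the pivot, 60 mm above the bench.
- lever_collar (a point): Outer face of the red 26 mm collar on the lever, 33 mm from the pivot, on the stub's axis: the bar's mouth sits here when the bar is home, with 55 mm of stub inside it.
- stop: Stop: fixed steel block beside the pivot with a brass screw, set differently each time. Origin in the block on the screw's axis, 60 mm above the bench; x along the screw to the ear behind the lever that meets it, 42 mm from the pivot. Felt as a hard rise of force. Its thread spoils over 30 N at the ear: about 9 N at the grip of a bar that is home. The clamp then keeps the lever on it.
- bar: Extension bar, 195 mm long, 0.2 to 0.4 kg: a steel tube 20 mm square outside, 15 mm inside, with a blue rubber grip 24 mm square. Origin on its axis, at its balance point, in the grip; x to the open mouth 100 mm ahead. Grip from 95 mm behind to 30 mm ahead of the origin. The hole is over 65 mm deep.
- bar_mouth (a point): Centre of the bar's open mouth, 100 mm ahead of its origin; loose over the stub by 1.5 mm all round.
- rest: Grey bar rest, 190 x 75 mm, 50 mm high, fixed. Origin under its middle; x along the bar that lies in it, to the mouth. Two U-shaped saddles open to the top, 16 mm long, at x 75 (gap 30 mm) and x -80 (gap 34 mm), with 5 mm to spare on either side of the bar.
- rest_seat (a point): Where the bar's origin belongs when it lies in the rest, 40 mm above the bench; x to the mouth.
- jar: Clear jar of blue and white capsules with a white lid, 92 mm across, 140 mm high; origin under its middle. Leave it alone.
- spray_bottle: Clear spray bottle with a white head, 64 mm across, 145 mm high; origin under its middle. Leave it alone.
- tamper: Low white and steel tamper block, 100 x 55 x 18 mm; origin under its middle. Leave it alone.
Not all that is in view belongs to the job. Of the things that look like the bar, the larger one is meant. Leave any turquoise look-alike of the rest alone.

How it is judged:
By the outcome, as a careful person would: the job done as asked, in the order asked, and still so for the second after the job is handed in, with the robot touching nothing.
It also fails if it takes over 72 s, if anything falls off the work surface, if the arm or the gripper's body presses on something with over 40 N, if the wrist force passes 120 N, or if a joint passes its speed limit or range.

ROBOT

A 7-joint arm with a two-finger parallel gripper is mounted at the origin on the work surface. World frame = base frame: x ahead of the robot, y to its left, z up, the work surface at z = 0. Lengths are in m, angles in rad, forces in N, time in s.
With the tool pointing down it reaches from about 0.35 to 0.9 m from the base axis. Payload 19.9 kg.
Tool frame: the origin (TCP) lies at the very end of the fingers, on their centre line; the grasp point (between the pads) lies 19 mm behind it; x points along the fingers, y is the direction in which the jaws open and shut, and the axes are right-handed (so a half turn about x gives the same grasp; the last joint's range is limited). The gripper opens to 85 mm and grips with 20 to 120 N. Pads are 22 mm wide; open, the fingers measure 114 mm over their backs; the gripper's body (76 mm by 85 mm) begins 54 mm behind the grasp point. The pads swing forward as they close: fully open they stand 13 mm farther back than shut.
Start: joints at [-1.204, 0.417, -0.01, 1.614, 0.005, 1.111, -0.053], TCP at [0.248, 0.573, 0.231] pointing down, gripper open.
Joint ranges: [-2.81, 2.81], [-0.39, 2.02], [-1.27, 1.25], [0.06, 2.57], [-1.19, 4.33], [0.19, 2], [-2.82, 2.82]. Speed limits (rad/s): [1.89, 1.89, 2.39, 2.39, 3.01, 3.01, 3.01].

INTERFACE

Orientations are given as a unit quaternion [x, y, z, w].
In Python, from station import monitor, grab_frame, calibration, env gives the robot as it stands.
- The arm moves only by the tool drive_tool, never from a script. Its argument "moves" is a list of rows, each an object with "angular": the turn, a rotation vector about the tool's x, y, z in degrees, a list of three; "xyz": the shift along the tool's x, y, z in m, a list of three; "jaw": the opening, from 0 (shut) to 1 (fully open). In form: [{"angular": [rx, ry, rz], "xyz": [dx, dy, dz], "jaw": jaw}, ...]. A call has 1 to 12 rows; each row shifts and turns the commanded pose from where the row before left it, along the tool's axes as they then stand; what a row does not reach is not made up. A row lasts 1/12 s, in which the tool goes at most 41.7 mm and 7.16 degrees, less where a joint would pass 70% of its speed; a pose out of reach is approached as far as the arm can. A call with a gripper value outside its range is refused whole. The fingers move at their own pace and stop on an object; the grip force is fixed at half the most. Time passes only in rows, so rows that do not move let the fingers close. It gives the time, the measured TCP pose, the force and the opening at its end, in the units of the state.
- monitor.get_obs(): the state, without advancing time (a new reading comes with each control period).
- grab_frame(name): name is "scene" or "top"; returns the picture (480x640x3 uint8, red, green, blue); there is no depth.
- calibration(name): a dict with "K" (3x3 intrinsics, pixels), "pose" (4x4, takes a point from camera to world coordinates). Camera axes: x right, y down, z forward; pixel columns grow to the right and rows downward; lengths in m; the calibration is good to about 2 mm. A picture is of the moment at which its call begins. calibration takes no time and is no camera call.
- env.close_job(): hands the job in, once; it reports no verdict.
The state is a dict: "clock": time; "joints": joint angles; "joint_velocities": joint speeds; "effort": joint torques, N m; "tool_pos": TCP position; "tool_rot": TCP orientation; "wrist_force": force on the tool from outside, world axes, zero at the start; "moment": the same for the moment, N m; "finger_gap": finger opening in m.
Only numpy, scipy, OpenCV 4.12 (cv2) and the standard library are available. Lean on these libraries where they do the work, as an engineer would, in place of code of your own. Each camera call takes 0.05 s, during which the arm holds its last target.

## Working session

There is one attempt and no reset: what is moved stays moved. The work goes in short steps, Python scripts to look and compute and a tool call to move; the robot and the scene stay as the last step left them, time stands still between calls to the robot, and variables do not carry over. Pictures are saved under pics/ and viewed, and the job is handed in when it is done.

Besides the shell and the picture viewer there is one more tool, called by a JSON object that holds its "method" and its "body", one argument or row to a line. drive_tool: Moves the arm, as the interface text tells. Its arguments: {"type":"object","properties":{"moves":{"type":"array"}},"required":["moves"]}

```bash
mkdir -p pics; ls
python3 - <<'E'
from station import monitor, grab_frame, calibration, env
import cv2, numpy as np
np.set_printoptions(precision=4,suppress=True)
for n in ("scene","top"):
    im=grab_frame(n); cv2.imwrite(f"pics/{n}0.png",im[:,:,::-1]); c=calibration(n); print(n,c["K"],c["pose"])
print(monitor.get_obs())
E
```

```text
pics
scene [[478.3786   0.     314.6934]
 [  0.     478.3786 242.5369]
 [  0.       0.       1.    ]] [[-0.863   0.3674 -0.3466  0.867 ]
 [ 0.5051  0.6319 -0.5878  0.2623]
 [ 0.0031 -0.6824 -0.731   0.7684]
 [ 0.      0.      0.      1.    ]]
top [[441.7185   0.     319.6992]
 [  0.     441.7185 240.5429]
 [  0.       0.       1.    ]] [[ 0.0123 -0.9871  0.1597  0.4016]
 [-0.9996 -0.0163 -0.0233 -0.2745]
 [ 0.0256 -0.1593 -0.9869  1.038 ]
 [ 0.      0.      0.      1.    ]]
{'clock': 0.1, 'joints': array([-1.2035,  0.4179, -0.0103,  1.6141,  0.0047,  1.1107, -0.053 ]), 'joint_velocities': array([ 0.0024, -0.0027,  0.0007, -0.0032, -0.0005, -0.0021,  0.001 ]), 'effort': array([  0.0009, -86.5837,   0.6799, -43.564 ,   0.0192,   0.005 ,
         0.0001]), 'tool_pos': array([0.2484, 0.5732, 0.2308]), 'tool_rot': array([ 0.1432,  0.6924, -0.1439,  0.6923]), 'wrist_force': array([-0.1523, -0.2063, -0.6844]), 'moment': array([-0.0012,  0.0079, -0.091 ]), 'finger_gap': 0.08554995081804186}
```

View pics/scene0.png

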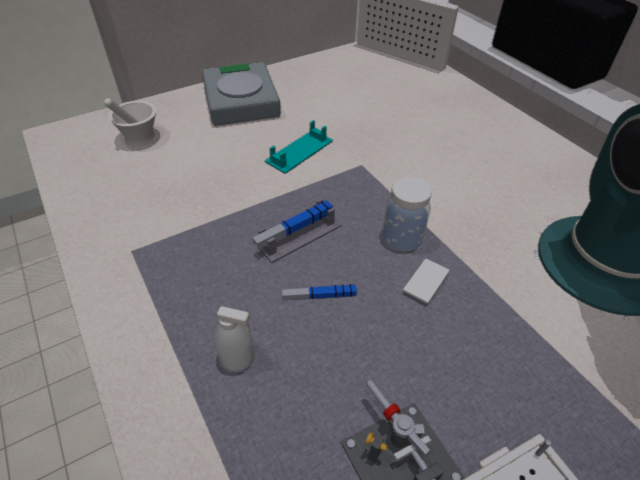

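View pics/top0.png

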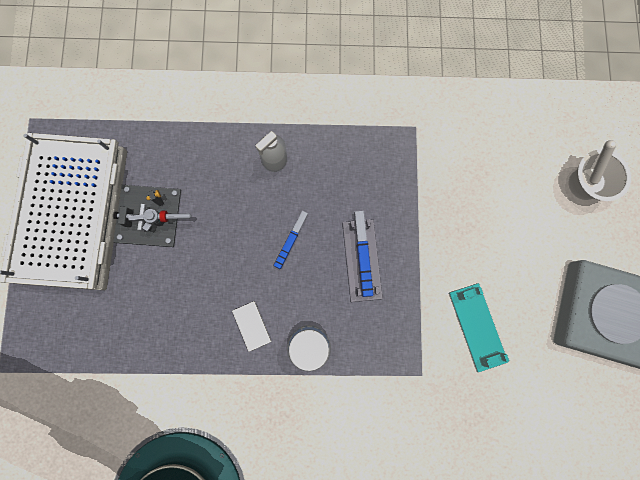

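Run:
```python
import cv2, numpy as np
s=cv2.imread("pics/scene0.png"); t=cv2.imread("pics/top0.png")
def crop(im,x,y,w,h,k,n): cv2.imwrite(n,cv2.resize(im[y:y+h,x:x+w],None,fx=k,fy=k,interpolation=cv2.INTER_CUBIC))
crop(t,110,175,100,75,8,"pics/c_top_cl.png")
crop(s,330,370,133,100,6,"pics/c_sc_cl.png")
crop(t,320,200,133,100,6,"pics/c_top_bar.png")
crop(s,235,190,133,100,6,"pics/c_sc_bar.png")
```

```text
(no output)
```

View pics/c_top_cl.png

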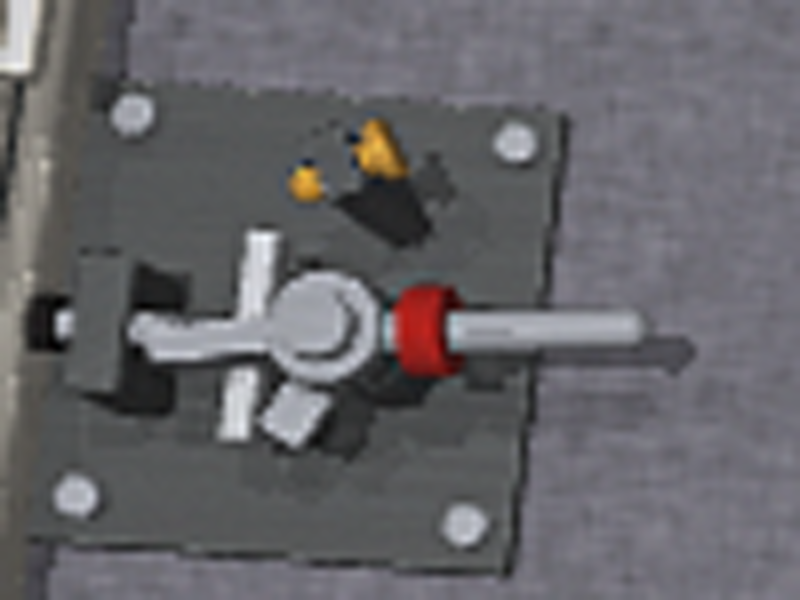

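View pics/c_sc_cl.png

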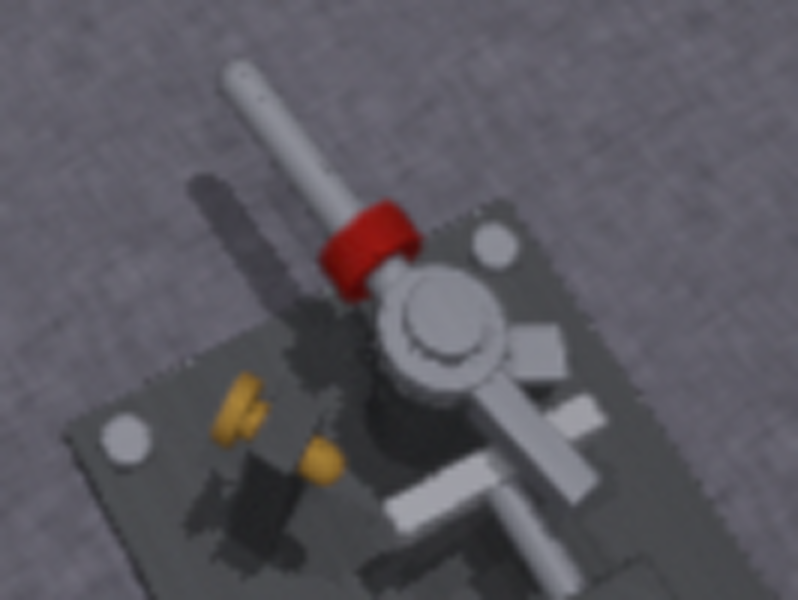

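View pics/c_top_bar.png

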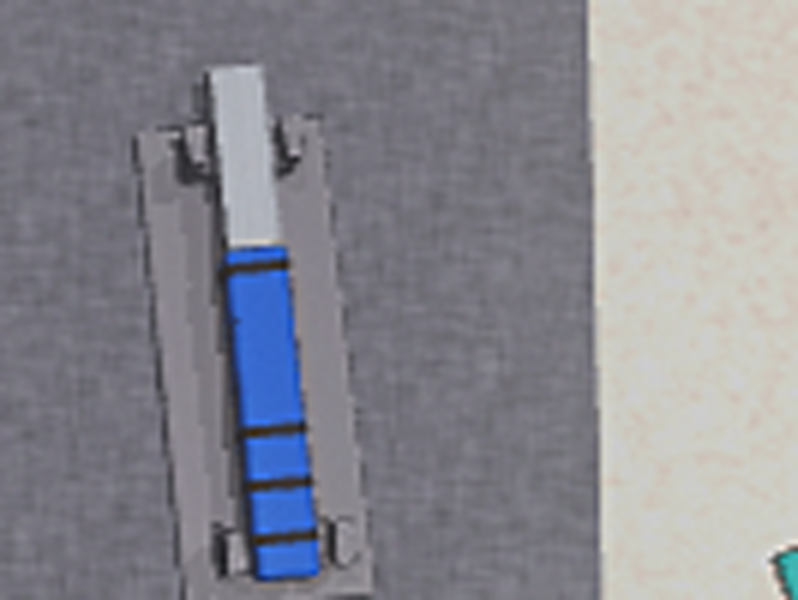

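View pics/c_sc_bar.png

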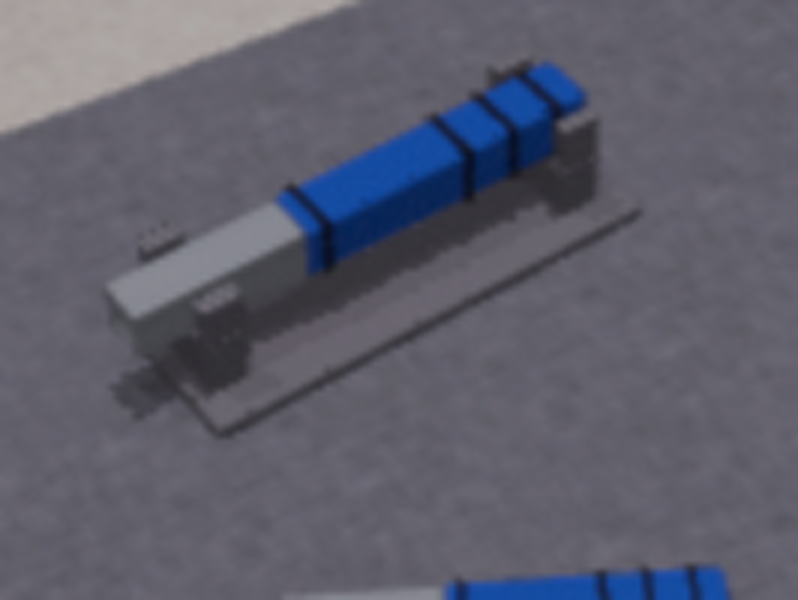

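```bash
cat > h.py <<'E'
from station import monitor, grab_frame, calibration, env
import cv2, numpy as np
np.set_printoptions(precision=4,suppress=True)
C={n:calibration(n) for n in("scene","top")}
def ray(n,p):
    c=C[n]; d=c["pose"][:3,:3]@np.linalg.solve(c["K"],np.array([p[0],p[1],1.])); return c["pose"][:3,3],d/np.linalg.norm(d)
def onz(n,p,z):
    o,d=ray(n,p); return o+d*(z-o[2])/d[2]
def tri(pt,ps):
    o1,d1=ray("top",pt);o2,d2=ray("scene",ps)
    A=np.array([d1,-d2]).T; s=np.linalg.lstsq(A,o2-o1,rcond=None)[0]
    a=o1+d1*s[0];b=o2+d2*s[1]; return (a+b)/2,np.linalg.norm(a-b)
def proj(n,X):
    P=np.linalg.inv(C[n]["pose"]); q=C[n]["K"]@(P[:3,:3]@np.asarray(X)+P[:3,3]); return q[:2]/q[2]
def un(x,y,k,p): return (x+(p[0]+.5)/k-.5, y+(p[1]+.5)/k-.5)
def ob():
    o=monitor.get_obs(); 
    from scipy.spatial.transform import Rotation as R
    M=R.from_quat(o["tool_rot"]).as_matrix()
    print("t",round(o["clock"],2),"pos",o["tool_pos"],"F",o["wrist_force"],"M",o["moment"],"gap",round(o["finger_gap"],4)); print("x",M[:,0],"y",M[:,1]); print("q",o["joints"]); return o
E
python3 - <<'E'
from h import *
tc=lambda *p:un(110,175,8,p); sc=lambda *p:un(330,370,6,p); tb=lambda *p:un(320,200,6,p); sb=lambda *p:un(235,190,6,p)
print("tip tri",tri(tc(640,328),sc(236,68)))
print("tip onz60", onz("top",tc(643,328),.06),onz("scene",sc(236,70),.06))
print("collar outer", onz("top",tc(455,330),.06), onz("scene",sc(345,225),.06),tri(tc(455,330),sc(352,225)))
print("cap", tri(tc(312,310),sc(450,312)))
for k,a,b in [("grip FL",(226,252),(277,198)),("FR",(287,246),(312,232)),("RL",(257,578),(545,62)),("RR",(320,573),(584,98))]:
    print(k,onz("top",tb(*a),.052),onz("scene",sb(*b),.052),tri(tb(*a),sb(*b)))
for k,a,b in [("mouth L",(210,70),(107,288)),("mR",(263,67),(135,320))]:
    print(k,onz("top",tb(*a),.05),onz("scene",sb(*b),.05),tri(tb(*a),sb(*b)))
# plate bolts: z~ 
for a,b in [((516,143),(126,440)),((465,524),(495,245))]: print("bolt",tri(tc(*a),sc(*b)))
for a in [(132,115),(516,143),(465,524),(76,495)]: print(onz("top",tc(*a),.012))
print("mat corner..", onz("top",un(320,200,6,(590,2)),0))
E
```

```text
tip tri (array([ 0.6105, -0.0037,  0.0611]), np.float64(0.003031427285043324))
tip onz60 [ 0.6118 -0.0053  0.06  ] [ 0.6092 -0.0027  0.06  ]
collar outer [0.6103 0.047  0.06  ] [0.6095 0.0465 0.06  ] (array([0.6093, 0.0472, 0.0615]), np.float64(0.0019778620218798126))
cap (array([0.6094, 0.0816, 0.0796]), np.float64(0.004710954166748156))
grip FL [ 0.5601 -0.3829  0.052 ] [ 0.5605 -0.4003  0.052 ] (array([ 0.5623, -0.3846,  0.0649]), np.float64(0.010312739503561737))
FR [ 0.5628 -0.406   0.052 ] [ 0.5577 -0.3791  0.052 ] (array([ 0.5574, -0.4019,  0.0354]), np.float64(0.02012808006250451))
RL [ 0.438  -0.3943  0.052 ] [ 0.4408 -0.4142  0.052 ] (array([ 0.4432, -0.3971,  0.0648]), np.float64(0.014265421389077389))
RR [ 0.4402 -0.4177  0.052 ] [ 0.4386 -0.3901  0.052 ] (array([ 0.4337, -0.4143,  0.033 ]), np.float64(0.018699116657906526))
mouth L [ 0.6308 -0.3771  0.05  ] [ 0.6309 -0.3924  0.05  ] (array([ 0.6317, -0.3783,  0.0619]), np.float64(0.008528782240548809))
mR [ 0.6324 -0.3974  0.05  ] [ 0.6291 -0.3739  0.05  ] (array([ 0.6294, -0.3945,  0.034 ]), np.float64(0.016125227843121676))
bolt (array([0.6765, 0.0494, 0.0124]), np.float64(0.0025276239773177798))
bolt (array([0.5617, 0.0565, 0.0133]), np.float64(0.002568339131615565))
[0.6839 0.1621 0.012 ]
[0.6776 0.0487 0.012 ]
[0.5629 0.056  0.012 ]
[0.5696 0.1689 0.012 ]
mat corner.. [ 0.6735 -0.5366  0.    ]
```

Run:
```python
from h import *
tb=lambda *p:un(320,200,6,p); sb=lambda *p:un(235,190,6,p)
for k,a,b in [("grip FL",(226,252),(312,232)),("FR",(287,246),(277,198)),("RL",(257,578),(584,98)),("RR",(320,573),(545,62)),("mouth L",(210,70),(135,320)),("mR",(263,67),(107,288))]:
    print(k,tri(tb(*a),sb(*b)))
# rest plate corners / saddles
```

```text
grip FL (array([ 0.5586, -0.3818,  0.0508]), np.float64(0.004125057687616859))
FR (array([ 0.5611, -0.4048,  0.0493]), np.float64(0.005138936950882585))
RL (array([ 0.4373, -0.394 ,  0.0485]), np.float64(0.0021276782570366216))
RR (array([ 0.4396, -0.4176,  0.049 ]), np.float64(0.0016712843607448306))
mouth L (array([ 0.6298, -0.3763,  0.0487]), np.float64(0.0031862133504203))
mR (array([ 0.6314, -0.3966,  0.0472]), np.float64(0.003989682617744373))
```

Run:
```python
from h import *
ob()
print(onz("top",(290,240),.01),onz("top",(309,350),.14),onz("top",(272,150),.1), onz("top",(252,326),.018))
```

```text
t 0.1 pos [0.2484 0.5732 0.2308] F [-0.1523 -0.2063 -0.6844] M [-0.0012  0.0079 -0.091 ] gap 0.0855
x [-0.0004 -0.001  -1.    ] y [ 0.3975  0.9176 -0.001 ]
q [-1.2035  0.4179 -0.0103  1.6141  0.0047  1.1107 -0.053 ]
[ 0.568  -0.2288  0.01  ] [ 0.3271 -0.2772  0.14  ] [ 0.7551 -0.1883  0.1   ] [ 0.3684 -0.1479  0.018 ]
```

{"method": "drive_tool", "body": {
  "moves": [
    {"angular":[3.5,0,0],"xyz":[0,0,0.038],"jaw":1},
    {"angular":[3.5,0,0],"xyz":[0,0,0.038],"jaw":1},
    {"angular":[3.5,0,0],"xyz":[0,0,0.038],"jaw":1},
    {"angular":[3.5,0,0],"xyz":[0,0,0.038],"jaw":1},
    {"angular":[3.5,0,0],"xyz":[0,0,0.038],"jaw":1},
    {"angular":[3.5,0,0],"xyz":[0,0,0.038],"jaw":1},
    {"angular":[3.5,0,0],"xyz":[0,0,0.038],"jaw":1},
    {"angular":[3.5,0,0],"xyz":[0,0,0.038],"jaw":1},
    {"angular":[3.5,0,0],"xyz":[0,0,0.038],"jaw":1},
    {"angular":[3.5,0,0],"xyz":[0,0,0.038],"jaw":1},
    {"angular":[3.5,0,0],"xyz":[0,0,0.038],"jaw":1},
    {"angular":[3.5,0,0],"xyz":[0,0,0.038],"jaw":1}
  ]
}}

```text
clock: 1.1
tool_pos: [0.5771, 0.2696, 0.2309]
tool_rot: [0.383, 0.594, -0.383, 0.594]
wrist_force: [0.5, 0.4, 0.0]
finger_gap: 0.0853
```

{"method": "drive_tool", "body": {
  "moves": [
    {"angular":[3.5,0,0],"xyz":[0,0,0.038],"jaw":1},
    {"angular":[3.5,0,0],"xyz":[0,0,0.038],"jaw":1},
    {"angular":[3.5,0,0],"xyz":[0,0,0.038],"jaw":1},
    {"angular":[3.5,0,0],"xyz":[0,0,0.038],"jaw":1},
    {"angular":[3.5,0,0],"xyz":[0,0,0.038],"jaw":1},
    {"angular":[3.5,0,0],"xyz":[0,0,0.038],"jaw":1},
    {"angular":[3.5,0,0],"xyz":[0,0,0.038],"jaw":1},
    {"angular":[3.5,0,0],"xyz":[0,0,0.038],"jaw":1},
    {"angular":[3.5,0,0],"xyz":[0,0,0.038],"jaw":1},
    {"angular":[3.5,0,0],"xyz":[0,0,0.038],"jaw":1},
    {"angular":[3.5,0,0],"xyz":[0,0,0.038],"jaw":1},
    {"angular":[3.5,0,0],"xyz":[0,0,0.038],"jaw":1}
  ]
}}

```text
clock: 2.1
tool_pos: [0.6172, -0.1745, 0.231]
tool_rot: [-0.57, -0.418, 0.571, -0.418]
wrist_force: [0.1, 0.0, -0.7]
finger_gap: 0.085
```

{"method": "drive_tool", "body": {
  "moves": [
    {"angular":[4,0,0],"xyz":[0,0,0.038],"jaw":1},
    {"angular":[4,0,0],"xyz":[0,0,0.038],"jaw":1},
    {"angular":[4,0,0],"xyz":[0,0,0.038],"jaw":1},
    {"angular":[4,0,0],"xyz":[0,0,0.038],"jaw":1},
    {"angular":[5,0,0],"xyz":[0,0,0.038],"jaw":1},
    {"angular":[6,0,0],"xyz":[0,0,0],"jaw":1},
    {"angular":[6,0,0],"xyz":[0,0,0],"jaw":1},
    {"angular":[6,0,0],"xyz":[0,0,0],"jaw":1},
    {"angular":[6,0,0],"xyz":[0,0,0],"jaw":1},
    {"angular":[6,0,0],"xyz":[0,0,0],"jaw":1},
    {"angular":[6,0,0],"xyz":[0,0,0],"jaw":1},
    {"angular":[6,0,0],"xyz":[0,0,0],"jaw":1}
  ]
}}

```text
clock: 3.1
tool_pos: [0.5365, -0.3433, 0.231]
tool_rot: [-0.705, -0.057, 0.705, -0.057]
wrist_force: [-0.1, 0.7, -0.8]
finger_gap: 0.0855
```

```bash
cat >> h.py <<'E'
def rel(o,X,a_deg):
    """shift in tool axes to reach X and turn about tool x so tool y azimuth = a_deg"""
    from scipy.spatial.transform import Rotation as R
    M=R.from_quat(o["tool_rot"]).as_matrix()
    a=np.degrees(np.arctan2(M[1,1],M[0,1])); print("az",round(a,2),"turn x",round((a-a_deg+180)%360-180,2),"shift tool",M.T@(np.array(X)-o["tool_pos"]))
E
python3 -c "
from h import *
o=ob(); rel(o,[.532,-.397,.12],-84.2)"
```

```text
t 3.1 pos [ 0.5365 -0.3433  0.231 ] F [-0.1498  0.7296 -0.8133] M [ 0.0042 -0.0174 -0.0083] gap 0.0855
x [-0.0005  0.0002 -1.    ] y [ 0.1614 -0.9869 -0.0003]
q [-0.0468  0.5569  0.8176  1.6023 -0.4314  1.1727 -0.5429]
az -80.71 turn x 3.49 shift tool [0.111  0.0523 0.013 ]
```

{"method": "drive_tool", "body": {
  "moves": [
    {"angular":[1.75,0,0],"xyz":[0.01,0.026,0.0065],"jaw":1},
    {"angular":[1.74,0,0],"xyz":[0.01,0.026,0.0065],"jaw":1},
    {"angular":[0,0,0],"xyz":[0.035,0,0],"jaw":1},
    {"angular":[0,0,0],"xyz":[0.035,0,0],"jaw":1},
    {"angular":[0,0,0],"xyz":[0.02,0,0],"jaw":1},
    {"angular":[0,0,0],"xyz":[0,0,0],"jaw":1}
  ]
}}

```text
clock: 3.6
tool_pos: [0.5298, -0.3953, 0.1166]
tool_rot: [-0.704, -0.039, 0.708, -0.036]
wrist_force: [-0.3, -0.8, -0.4]
finger_gap: 0.0853
```

Run:
```python
from h import *
o=ob(); rel(o,[.532,-.397,.022],-84.2)
def crop(im,x,y,w,h,k,n): cv2.imwrite(n,cv2.resize(im[y:y+h,x:x+w,::-1],None,fx=k,fy=k,interpolation=cv2.INTER_CUBIC))
crop(grab_frame("top"),320,200,133,100,6,"pics/t1.png")
crop(grab_frame("scene"),235,170,133,100,6,"pics/s1.png")
```

```text
t 3.6 pos [ 0.5298 -0.3953  0.1166] F [-0.2853 -0.7725 -0.4467] M [0.0722 0.0038 0.0055] gap 0.0853
x [-0.0056  0.0035 -1.    ] y [ 0.1058 -0.9944 -0.0041]
q [ 0.0963  0.7247  0.742   1.6225 -0.5516  1.0221 -0.4531]
az -83.92 turn x 0.28 shift tool [ 0.0946  0.0023 -0.0025]
```

View pics/t1.png

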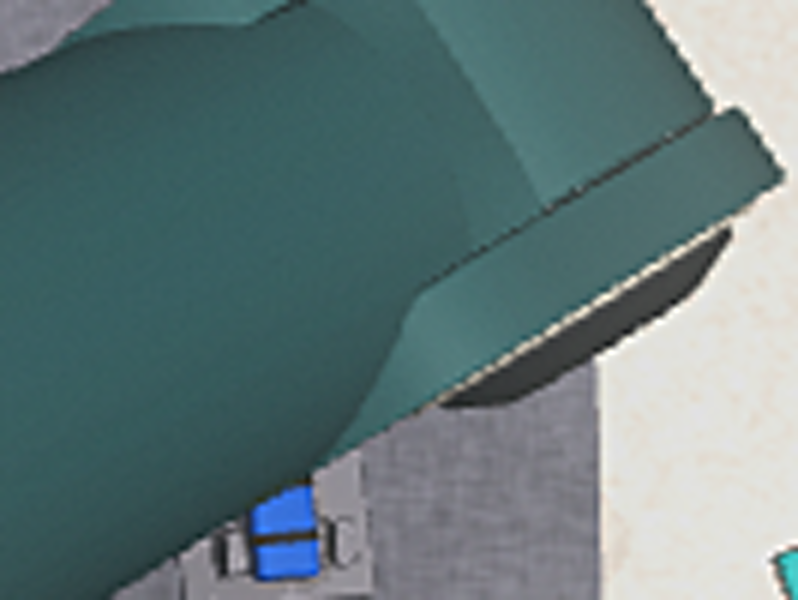

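View pics/s1.png

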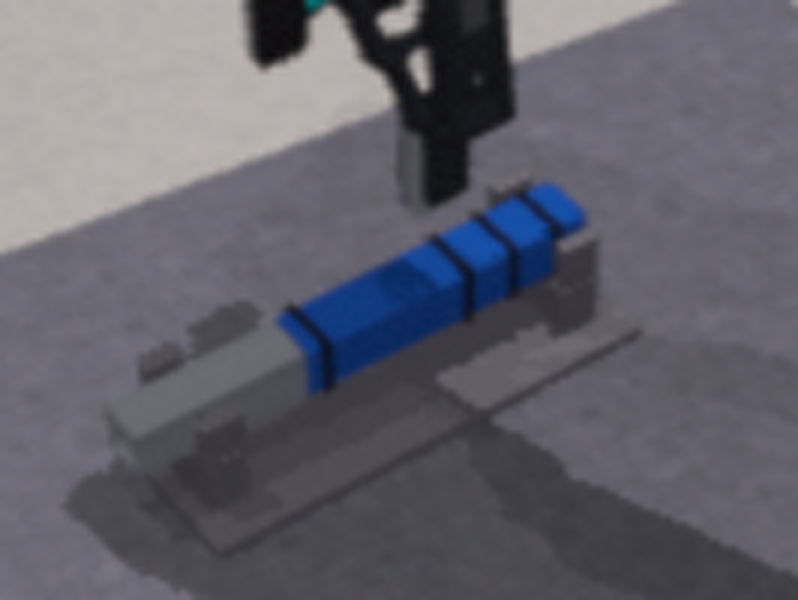

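{"method": "drive_tool", "body": {
  "moves": [
    {"angular":[0.28,0,0],"xyz":[0.024,0.0018,-0.0022],"jaw":1},
    {"angular":[0,0,0],"xyz":[0.025,0,0],"jaw":1},
    {"angular":[0,0,0],"xyz":[0.025,0,0],"jaw":1},
    {"angular":[0,0,0],"xyz":[0.02,0,0],"jaw":1},
    {"angular":[0,0,0],"xyz":[0,0,0],"jaw":1},
    {"angular":[0,0,0],"xyz":[0,0,0],"jaw":1}
  ]
}}

```text
clock: 4.2
tool_pos: [0.5344, -0.3989, 0.0288]
tool_rot: [0.706, 0.036, -0.706, 0.036]
wrist_force: [0.3, 0.1, 0.3]
finger_gap: 0.0852
```

Run:
```python
from h import *
o=ob(); rel(o,[.532,-.397,.022],-84.2)
def crop(im,x,y,w,h,k,n): cv2.imwrite(n,cv2.resize(im[y:y+h,x:x+w,::-1],None,fx=k,fy=k,interpolation=cv2.INTER_CUBIC))
crop(grab_frame("scene"),235,170,133,100,6,"pics/s2.png")
```

```text
t 4.2 pos [ 0.5344 -0.3989  0.0288] F [0.2541 0.0967 0.297 ] M [-0.0479 -0.0182 -0.0047] gap 0.0852
x [ 0.0006 -0.0008 -1.    ] y [ 0.1014 -0.9948  0.0008]
q [ 0.1448  0.8359  0.6681  1.645  -0.6339  0.8877 -0.4037]
az -84.18 turn x 0.02 shift tool [ 0.0068 -0.0022  0.0022]
```

View pics/s2.png

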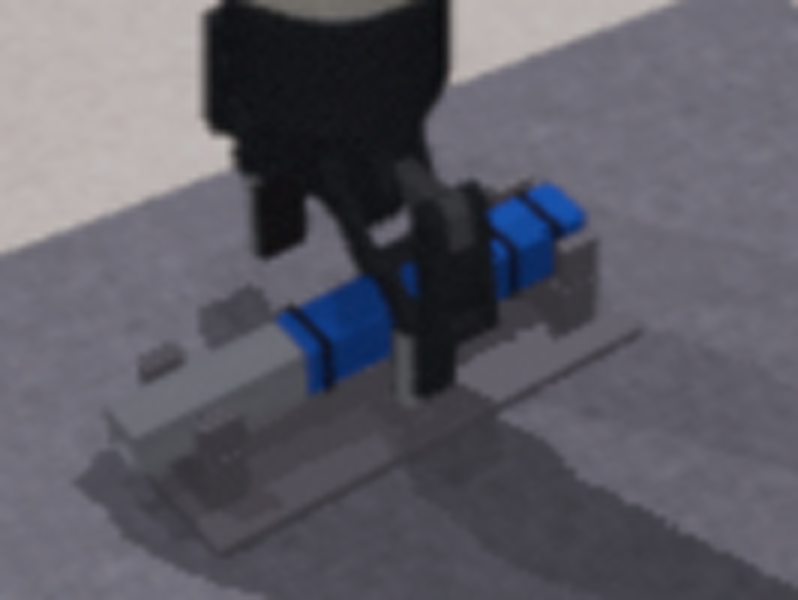

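{"method": "drive_tool", "body": {
  "moves": [
    {"angular":[0,0,0],"xyz":[0.006,-0.002,0.002],"jaw":1},
    {"angular":[0,0,0],"xyz":[0,0,0],"jaw":1},
    {"angular":[0,0,0],"xyz":[0,0,0],"jaw":0.4},
    {"angular":[0,0,0],"xyz":[0,0,0],"jaw":0},
    {"angular":[0,0,0],"xyz":[0,0,0],"jaw":0},
    {"angular":[0,0,0],"xyz":[0,0,0],"jaw":0},
    {"angular":[0,0,0],"xyz":[0,0,0],"jaw":0}
  ]
}}

```text
clock: 4.83
tool_pos: [0.5318, -0.3967, 0.0215]
tool_rot: [0.706, 0.036, -0.706, 0.036]
wrist_force: [-0.6, 0.7, -0.4]
finger_gap: 0.0255
```

{"method": "drive_tool", "body": {
  "moves": [
    {"angular":[0,0,0],"xyz":[0,0,0],"jaw":0},
    {"angular":[0,0,0],"xyz":[0,0,0],"jaw":0},
    {"angular":[0,0,0],"xyz":[0,0,0],"jaw":0},
    {"angular":[0,0,0],"xyz":[0,0,0],"jaw":0}
  ]
}}

```text
clock: 5.17
tool_pos: [0.5319, -0.3969, 0.0217]
tool_rot: [0.706, 0.036, -0.706, 0.036]
wrist_force: [-0.6, 1.0, 5.3]
finger_gap: 0.0231
```

Run:
```python
from h import *
o=ob(); rel(o,[.532,-.397,.022],-84.2)
```

```text
t 5.17 pos [ 0.5319 -0.3969  0.0217] F [-0.65    0.9947  5.3373] M [ 0.1644  0.2034 -0.0011] gap 0.0231
x [ 0.0004 -0.0003 -1.    ] y [ 0.1011 -0.9949  0.0004]
q [ 0.1464  0.8407  0.6619  1.655  -0.6402  0.8734 -0.398 ]
az -84.2 turn x 0.0 shift tool [-0.0003  0.0001 -0.0001]
```

{"method": "drive_tool", "body": {
  "moves": [
    {"angular":[0,0,0],"xyz":[-0.01,0,0],"jaw":0},
    {"angular":[0,0,0],"xyz":[-0.02,0,0],"jaw":0},
    {"angular":[0,0,0],"xyz":[-0.035,0,0],"jaw":0},
    {"angular":[0,0,0],"xyz":[-0.035,0,0],"jaw":0},
    {"angular":[0,0,0],"xyz":[-0.035,0,0],"jaw":0},
    {"angular":[-4,0,0],"xyz":[0,0,0],"jaw":0},
    {"angular":[-6,0,0],"xyz":[0,0,0],"jaw":0},
    {"angular":[-6,0,0],"xyz":[0,0,0],"jaw":0},
    {"angular":[-6,0,0],"xyz":[0,0,0],"jaw":0},
    {"angular":[-6,0,0],"xyz":[0,0,0],"jaw":0},
    {"angular":[-6,0,0],"xyz":[0,0,0],"jaw":0},
    {"angular":[-6,0,0],"xyz":[0,0,0],"jaw":0}
  ]
}}

```text
clock: 6.17
tool_pos: [0.5314, -0.3965, 0.1566]
tool_rot: [-0.65, -0.277, 0.651, -0.277]
wrist_force: [-0.4, -0.3, -3.6]
finger_gap: 0.0232
```

{"method": "drive_tool", "body": {
  "moves": [
    {"angular":[-6,0,0],"xyz":[0,0,0],"jaw":0},
    {"angular":[-6,0,0],"xyz":[0,0,0],"jaw":0},
    {"angular":[-6,0,0],"xyz":[0,0,0],"jaw":0},
    {"angular":[-6,0,0],"xyz":[0,0,0],"jaw":0},
    {"angular":[-6,0,0],"xyz":[0,0,0],"jaw":0},
    {"angular":[-6,0,0],"xyz":[0,0,0],"jaw":0},
    {"angular":[-6,0,0],"xyz":[0,0,0],"jaw":0},
    {"angular":[-3.8,0,0],"xyz":[0,0,0],"jaw":0},
    {"angular":[0,0,0],"xyz":[0,0,0],"jaw":0}
  ]
}}

```text
clock: 6.92
tool_pos: [0.5313, -0.3968, 0.1566]
tool_rot: [0.492, 0.508, -0.492, 0.508]
wrist_force: [0.3, 0.1, -3.1]
finger_gap: 0.0229
```

Run:
```python
from h import *
o=ob(); rel(o,[.611,-.140,.13],1.6)
```

```text
t 6.92 pos [ 0.5313 -0.3968  0.1566] F [ 0.3188  0.1174 -3.1057] M [-0.0072  0.0313 -0.022 ] gap 0.0229
x [-0.0003 -0.     -1.    ] y [ 0.9995  0.0311 -0.0003]
q [ 0.3007  0.5898  0.4218  1.5884 -0.27    1.0218  0.8322]
az 1.78 turn x 0.18 shift tool [ 0.0266  0.0876 -0.2542]
```

{"method": "drive_tool", "body": {
  "moves": [
    {"angular":[0.18,0,0],"xyz":[0,0.005,-0.015],"jaw":0},
    {"angular":[0,0,0],"xyz":[0,0.011,-0.033],"jaw":0},
    {"angular":[0,0,0],"xyz":[0,0.012,-0.036],"jaw":0},
    {"angular":[0,0,0],"xyz":[0,0.012,-0.036],"jaw":0},
    {"angular":[0,0,0],"xyz":[0,0.012,-0.036],"jaw":0},
    {"angular":[0,0,0],"xyz":[0,0.012,-0.036],"jaw":0},
    {"angular":[0,0,0],"xyz":[0,0.012,-0.034],"jaw":0},
    {"angular":[0,0,0],"xyz":[0.02,0.0116,-0.028],"jaw":0},
    {"angular":[0,0,0],"xyz":[0.035,0,0],"jaw":0},
    {"angular":[0,0,0],"xyz":[0.035,0,0],"jaw":0},
    {"angular":[0,0,0],"xyz":[0.02,0,0],"jaw":0},
    {"angular":[0,0,0],"xyz":[0,0,0],"jaw":0}
  ]
}}

```text
clock: 7.92
tool_pos: [0.6103, -0.1399, 0.0422]
tool_rot: [0.493, 0.507, -0.496, 0.504]
wrist_force: [-0.7, -0.0, -4.0]
finger_gap: 0.0228
```

Run:
```python
from h import *
o=ob(); rel(o,[.611,-.140,.0417],1.6)
def crop(im,x,y,w,h,k,n): cv2.imwrite(n,cv2.resize(im[y:y+h,x:x+w,::-1],None,fx=k,fy=k,interpolation=cv2.INTER_CUBIC))
t=grab_frame("top"); s=grab_frame("scene")
cv2.imwrite("pics/t3f.png",t[:,:,::-1]);cv2.imwrite("pics/s3f.png",s[:,:,::-1])
crop(t,150,175,133,100,6,"pics/t3.png")
crop(s,280,300,133,100,6,"pics/s3.png")
```

```text
t 7.92 pos [ 0.6103 -0.1399  0.0422] F [-0.7108 -0.0111 -3.9686] M [-0.0008  0.0279 -0.0075] gap 0.0228
x [-0.0067  0.0005 -1.    ] y [ 0.9997  0.0225 -0.0067]
q [-0.0733  0.6742  0.3407  1.7403 -0.2984  0.7851  0.435 ]
az 1.29 turn x -0.31 shift tool [0.0005 0.0007 0.0001]
```

View pics/t3.png

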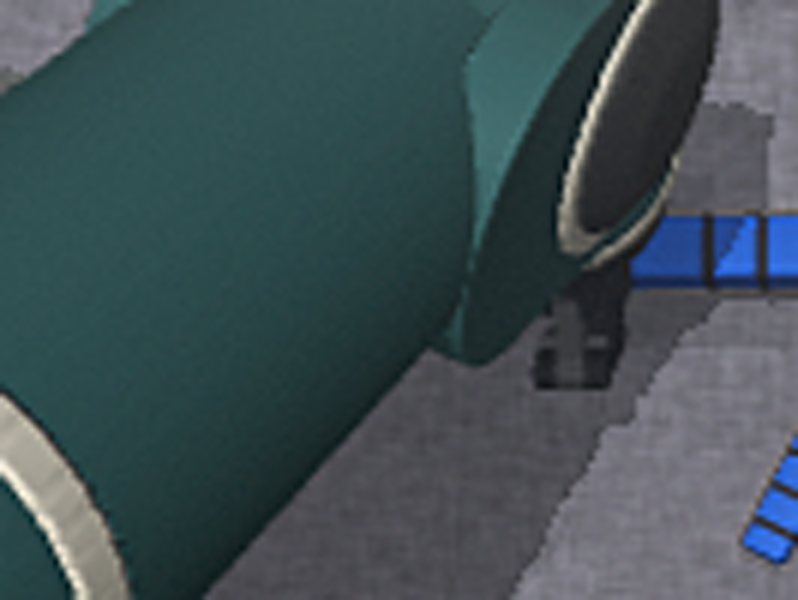

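View pics/s3.png

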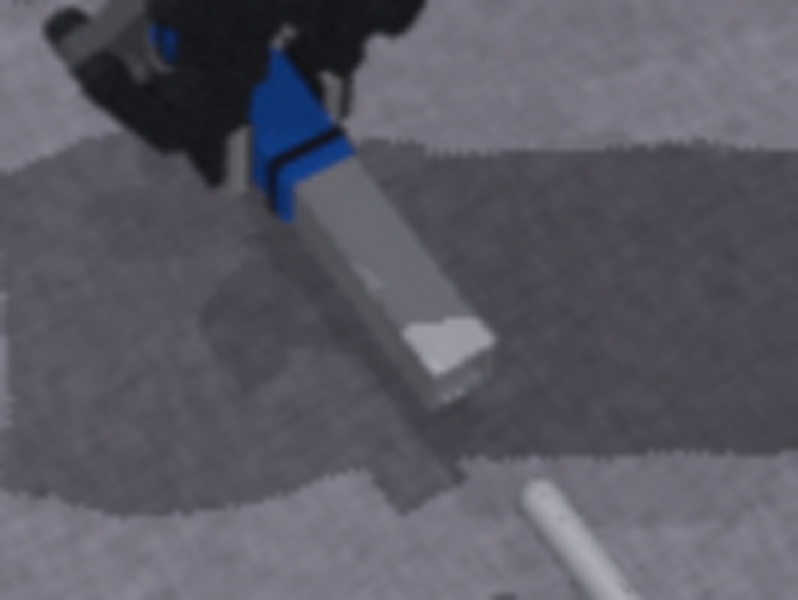

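Run:
```python
import cv2
s=cv2.imread("pics/s3f.png"); 
def crop(im,x,y,w,h,k,n): cv2.imwrite(n,cv2.resize(im[y:y+h,x:x+w],None,fx=k,fy=k,interpolation=cv2.INTER_NEAREST))
crop(s,320,320,64,48,12,"pics/s3z.png")
crop(s,362,374,64,48,12,"pics/s3y.png")
```

```text
(no output)
```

View pics/s3z.png

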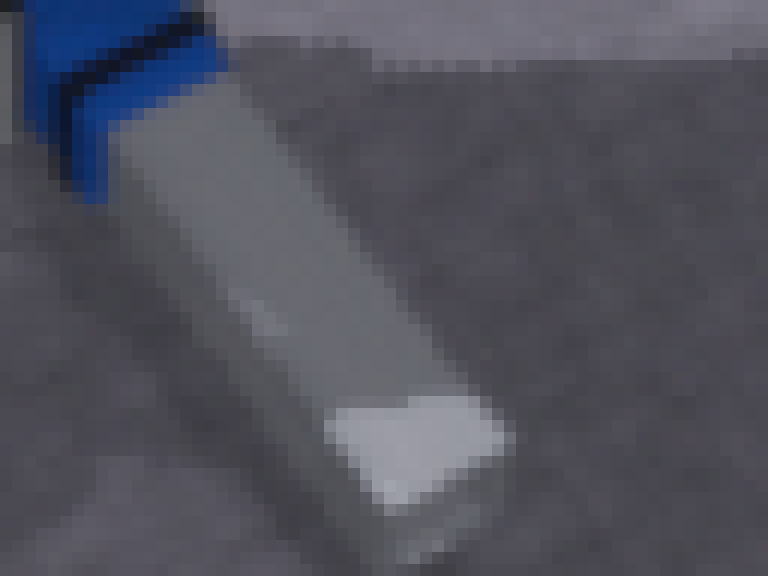

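View pics/s3y.png

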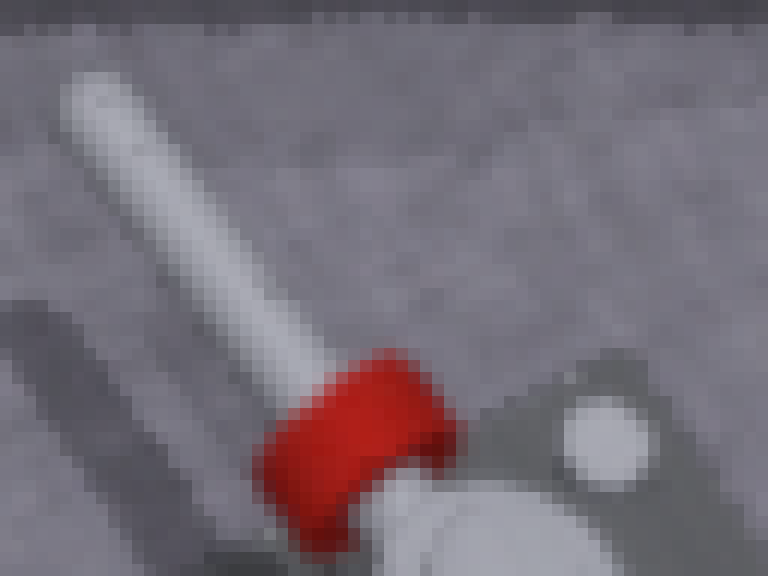

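Run:
```python
from h import *
z=lambda *p:un(320,320,12,p); y=lambda *p:un(362,374,12,p)
zt=.0422+.0183+.010
for k,p in [("Lgrip",(112,130)),("Lm",(386,512)),("Rgrip",(222,75)),("Rm",(512,438))]: print(k,onz("scene",z(*p),zt))
print("bottom L",onz("scene",z(385,572),zt-.02))
# stub
a=np.array([onz("scene",y(*p),.06) for p in [(130,85),(330,360),(65,120),(285,405)]]); print(a)
print("tip",onz("scene",y(95,72),.06),onz("scene",y(92,85),.06))
print("collar ctr outer: ",onz("scene",y(325,385),.06))
```

```text
Lgrip [ 0.6186 -0.1101  0.0705]
Lm [ 0.6181 -0.0401  0.0705]
Rgrip [ 0.6002 -0.11    0.0705]
Rm [ 0.5971 -0.0408  0.0705]
bottom L [ 0.6162 -0.0412  0.0505]
[[ 0.6038 -0.0008  0.06  ]
 [ 0.6036  0.0434  0.06  ]
 [ 0.6142 -0.001   0.06  ]
 [ 0.6121  0.0454  0.06  ]]
tip [ 0.6068 -0.0047  0.06  ] [ 0.6082 -0.0033  0.06  ]
collar ctr outer:  [0.6061 0.0458 0.06  ]
```

Run:
```python
import cv2
def crop(im,x,y,w,h,k,n): cv2.imwrite(n,cv2.resize(im[y:y+h,x:x+w],None,fx=k,fy=k,interpolation=cv2.INTER_NEAREST))
crop(cv2.imread("pics/t3f.png"),250,200,64,48,12,"pics/t3z.png")
crop(cv2.imread("pics/top0.png"),145,192,64,48,12,"pics/t0z.png")
```

View pics/t3z.png

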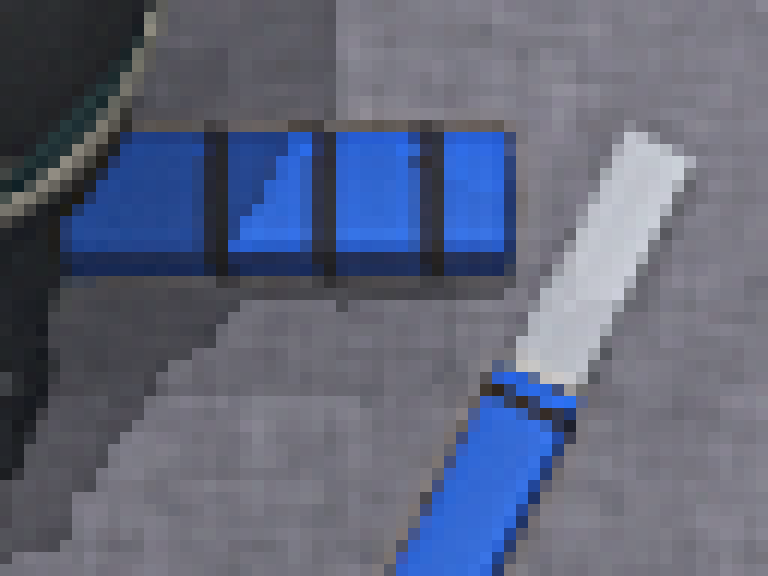

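View pics/t0z.png

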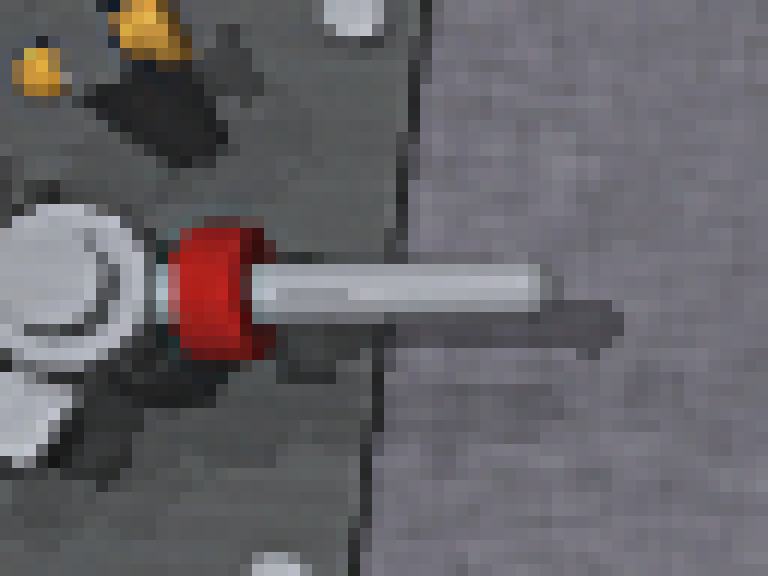

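Run:
```python
from h import *
z=lambda *p:un(250,200,12,p); y=lambda *p:un(145,192,12,p)
for p in [(505,131),(505,255),(230,131),(230,255),(505,193),(230,193)]: print(onz("top",z(*p),.0725))
print(onz("top",y(548,293),.06),onz("top",y(275,294),.06))
```

```text
[ 0.6249 -0.2337  0.0725]
[ 0.6013 -0.2342  0.0725]
[ 0.6239 -0.1826  0.0725]
[ 0.6004 -0.1833  0.0725]
[ 0.6131 -0.2339  0.0725]
[ 0.6121 -0.1829  0.0725]
[ 0.6109 -0.0059  0.06  ] [0.6098 0.0447 0.06  ]
```

{"method": "drive_tool", "body": {
  "moves": [
    {"angular":[0,0,0],"xyz":[0,0.0028,-0.008],"jaw":0},
    {"angular":[0,0,0],"xyz":[0,0,-0.012],"jaw":0},
    {"angular":[0,0,0],"xyz":[0,0,-0.008],"jaw":0},
    {"angular":[0,0,0],"xyz":[0,0,0],"jaw":0},
    {"angular":[0,0,0],"xyz":[0,0,0],"jaw":0}
  ]
}}

```text
clock: 8.43
tool_pos: [0.6154, -0.1114, 0.047]
tool_rot: [0.494, 0.506, -0.493, 0.507]
wrist_force: [-0.1, -1.1, -3.3]
finger_gap: 0.0233
```

Run:
```python
from h import *
o=ob(); rel(o,[.6131,-.112,.0417],1.5)
def crop(im,x,y,w,h,k,n): cv2.imwrite(n,cv2.resize(im[y:y+h,x:x+w,::-1],None,fx=k,fy=k,interpolation=cv2.INTER_NEAREST))
t=grab_frame("top"); s=grab_frame("scene")
cv2.imwrite("pics/t4f.png",t[:,:,::-1]);cv2.imwrite("pics/s4f.png",s[:,:,::-1])
crop(s,330,330,64,64,12,"pics/s4.png")
```

```text
t 8.43 pos [ 0.6154 -0.1114  0.047 ] F [-0.1033 -1.0555 -3.2851] M [-0.0299 -0.023  -0.0353] gap 0.0233
x [ 0.0009  0.0002 -1.    ] y [0.9996 0.0264 0.0009]
q [-0.1204  0.6627  0.3411  1.7471 -0.2969  0.7819  0.3925]
az 1.52 turn x 0.02 shift tool [ 0.0053 -0.0024  0.0006]
```

View pics/s4.png

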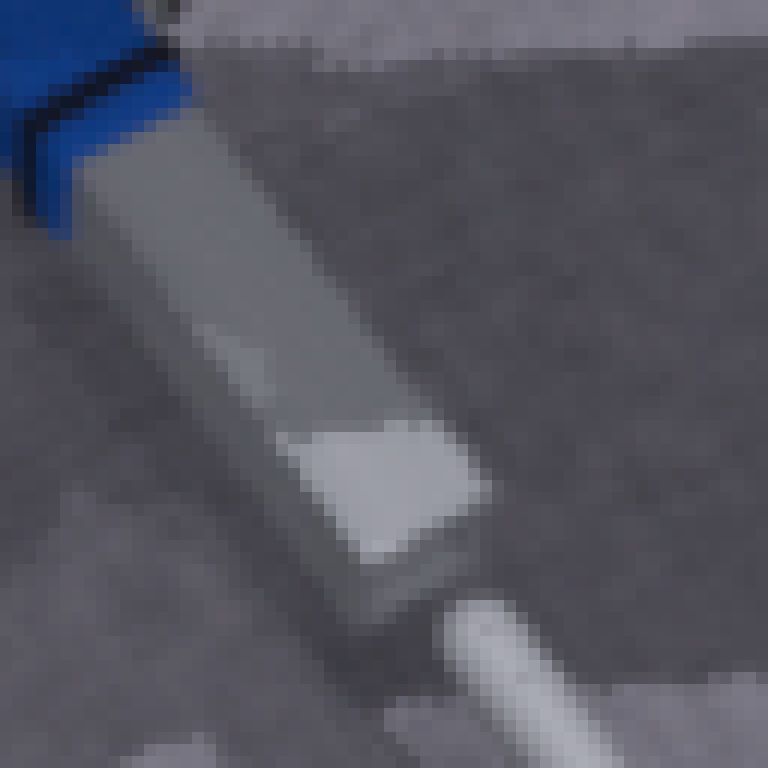

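{"method": "drive_tool", "body": {
  "moves": [
    {"angular":[0,0,0],"xyz":[0,0,0],"jaw":0},
    {"angular":[0,0,0],"xyz":[0,0,0],"jaw":0}
  ]
}}

```text
clock: 8.7
tool_pos: [0.615, -0.113, 0.0464]
tool_rot: [0.494, 0.506, -0.494, 0.506]
wrist_force: [-0.0, -0.9, -2.7]
finger_gap: 0.0229
```

Run:
```python
from h import *
o=ob(); rel(o,[.6131,-.112,.0417],1.5)
z=lambda *p:un(330,330,12,p)
zt=.047+.0183+.010
for k,p in [("Lgrip",(80,160)),("Lm",(366,560)),("Rgrip",(192,103)),("Rm",(490,488)),("Lb",(370,632))]:
    print(k,onz("scene",z(*p),zt-(.02 if k=="Lb" else 0)))
for p in [(480,600),(520,605),(620,768),(443,640),(540,768)]: print("stub",onz("scene",z(*p),.06))
```

```text
t 8.7 pos [ 0.615  -0.113   0.0464] F [-0.0099 -0.9311 -2.7142] M [0.0301 0.0493 0.0347] gap 0.0229
x [ 0.0001 -0.0003 -1.    ] y [0.9997 0.0243 0.0001]
q [-0.1183  0.6638  0.3416  1.747  -0.2969  0.7817  0.3929]
az 1.39 turn x -0.11 shift tool [ 0.0047 -0.0019 -0.0011]
Lgrip [ 0.6225 -0.0807  0.0753]
Lm [ 0.622  -0.011   0.0753]
Rgrip [ 0.6042 -0.0806  0.0753]
Rm [ 0.602  -0.0114  0.0753]
Lb [ 0.6203 -0.01    0.0553]
stub [ 0.6067 -0.0046  0.06  ]
stub [ 0.6025 -0.0013  0.06  ]
stub [0.6044 0.0241 0.06  ]
stub [ 0.6142 -0.0024  0.06  ]
stub [0.6135 0.0188 0.06  ]
```

{"method": "drive_tool", "body": {
  "moves": [
    {"angular":[0,0,0],"xyz":[0.0025,-0.0024,0],"jaw":0},
    {"angular":[0,0,0],"xyz":[0.0022,0,0],"jaw":0},
    {"angular":[0,0,0],"xyz":[0,0,0],"jaw":0},
    {"angular":[0,0,0],"xyz":[0,0,0],"jaw":0},
    {"angular":[0,0,0],"xyz":[0,0,0],"jaw":0},
    {"angular":[0,0,0],"xyz":[0,0,0],"jaw":0}
  ]
}}

```text
clock: 9.2
tool_pos: [0.6127, -0.1126, 0.0417]
tool_rot: [0.494, 0.506, -0.494, 0.506]
wrist_force: [0.1, 0.0, -2.6]
finger_gap: 0.0232
```

Run:
```python
from h import *
o=ob(); rel(o,[.6126,-.113,.0417],1.4)
```

```text
t 9.2 pos [ 0.6127 -0.1126  0.0417] F [ 0.0927  0.0264 -2.5887] M [ 0.0235  0.0478 -0.0406] gap 0.0232
x [ 0.0001 -0.0001 -1.    ] y [0.9997 0.025  0.0001]
q [-0.117   0.6673  0.3387  1.7544 -0.2995  0.7707  0.3959]
az 1.43 turn x 0.03 shift tool [-0.     -0.0001  0.0004]
```

{"method": "drive_tool", "body": {
  "moves": [
    {"angular":[0,0,0],"xyz":[0,0,-0.003],"jaw":0},
    {"angular":[0,0,0],"xyz":[0,0,-0.003],"jaw":0},
    {"angular":[0,0,0],"xyz":[0,0,-0.003],"jaw":0},
    {"angular":[0,0,0],"xyz":[0,0,-0.003],"jaw":0},
    {"angular":[0,0,0],"xyz":[0,0,-0.003],"jaw":0}
  ]
}}

```text
clock: 9.62
tool_pos: [0.6123, -0.097, 0.0416]
tool_rot: [0.494, 0.506, -0.494, 0.506]
wrist_force: [0.9, -0.4, -2.4]
finger_gap: 0.0232
```

{"method": "drive_tool", "body": {
  "moves": [
    {"angular":[0,0,0],"xyz":[0,0,-0.003],"jaw":0},
    {"angular":[0,0,0],"xyz":[0,0,0],"jaw":0},
    {"angular":[0,0,0],"xyz":[0,0,0],"jaw":0}
  ]
}}

```text
clock: 9.87
tool_pos: [0.6122, -0.0944, 0.0416]
tool_rot: [0.494, 0.506, -0.494, 0.506]
wrist_force: [-0.2, 0.7, -3.4]
finger_gap: 0.0234
```

Run:
```python
from h import *
o=ob(); rel(o,[.6126,-.113,.0417],1.4)
def crop(im,x,y,w,h,k,n): cv2.imwrite(n,cv2.resize(im[y:y+h,x:x+w,::-1],None,fx=k,fy=k,interpolation=cv2.INTER_NEAREST))
s=grab_frame("scene")
crop(s,340,345,64,64,12,"pics/s5.png")
```

```text
t 9.87 pos [ 0.6122 -0.0944  0.0416] F [-0.2432  0.6678 -3.4077] M [-0.0057  0.0011 -0.0113] gap 0.0234
x [ 0.     -0.0001 -1.    ] y [0.9997 0.0253 0.    ]
q [-0.1471  0.6625  0.3388  1.7638 -0.2991  0.7661  0.3678]
az 1.45 turn x 0.05 shift tool [-0.0001 -0.0001  0.0186]
```

View pics/s5.png

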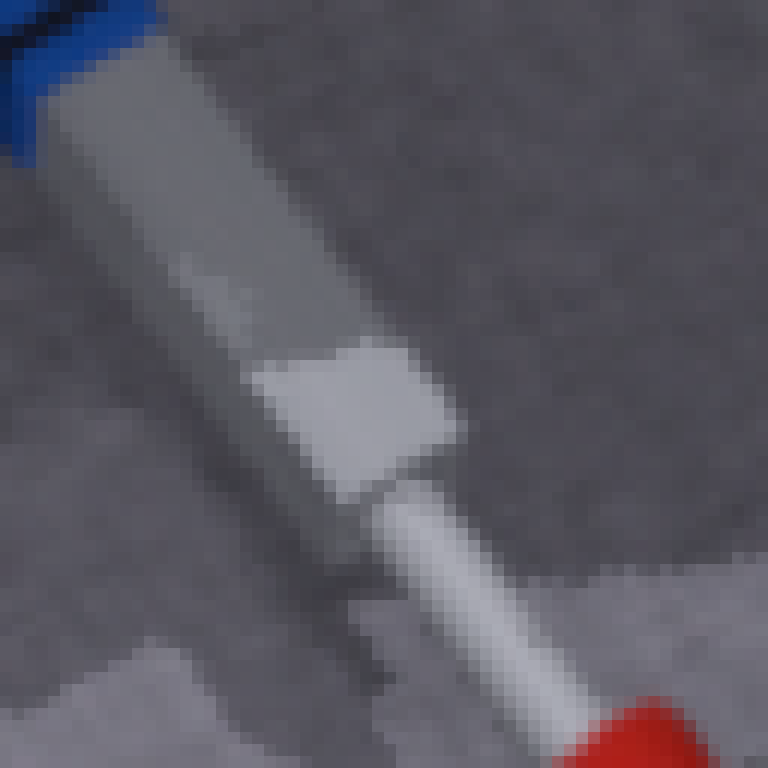

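{"method": "drive_tool", "body": {
  "moves": [
    {"angular":[0,0,0],"xyz":[0,0,-0.003],"jaw":0},
    {"angular":[0,0,0],"xyz":[0,0,-0.003],"jaw":0},
    {"angular":[0,0,0],"xyz":[0,0,-0.003],"jaw":0},
    {"angular":[0,0,0],"xyz":[0,0,-0.003],"jaw":0},
    {"angular":[0,0,0],"xyz":[0,0,-0.003],"jaw":0},
    {"angular":[0,0,0],"xyz":[0,0,-0.003],"jaw":0}
  ]
}}

```text
clock: 10.42
tool_pos: [0.6117, -0.0762, 0.0416]
tool_rot: [0.494, 0.506, -0.494, 0.506]
wrist_force: [0.2, -0.6, -3.1]
finger_gap: 0.0231
```

{"method": "drive_tool", "body": {
  "moves": [
    {"angular":[0,0,0],"xyz":[0,0,-0.003],"jaw":0},
    {"angular":[0,0,0],"xyz":[0,0,-0.003],"jaw":0},
    {"angular":[0,0,0],"xyz":[0,0,-0.003],"jaw":0},
    {"angular":[0,0,0],"xyz":[0,0,-0.003],"jaw":0},
    {"angular":[0,0,0],"xyz":[0,0,-0.003],"jaw":0},
    {"angular":[0,0,0],"xyz":[0,0,0],"jaw":0}
  ]
}}

```text
clock: 10.92
tool_pos: [0.6114, -0.0607, 0.0416]
tool_rot: [0.494, 0.506, -0.494, 0.506]
wrist_force: [0.1, 0.7, -3.6]
finger_gap: 0.0233
```

Run:
```python
from h import *
o=ob(); rel(o,[.6105,-.051,.0417],1.4)
```

```text
t 10.92 pos [ 0.6114 -0.0607  0.0416] F [ 0.0646  0.7391 -3.6309] M [ 0.0297 -0.0473 -0.0035] gap 0.0233
x [-0.0001  0.0003 -1.    ] y [ 0.9997  0.0256 -0.0001]
q [-0.2024  0.6555  0.3384  1.7771 -0.2986  0.7596  0.315 ]
az 1.47 turn x 0.07 shift tool [-0.0001 -0.0006 -0.0098]
```

Free all the way so far. Approach the collar in small steps to feel the contact.

{"method": "drive_tool", "body": {
  "moves": [
    {"angular":[0,0,0],"xyz":[0,0,-0.002],"jaw":0},
    {"angular":[0,0,0],"xyz":[0,0,-0.002],"jaw":0},
    {"angular":[0,0,0],"xyz":[0,0,-0.001],"jaw":0}
  ]
}}

```text
clock: 11.17
tool_pos: [0.6112, -0.0563, 0.0416]
tool_rot: [0.494, 0.506, -0.494, 0.506]
wrist_force: [-0.3, -0.0, -3.9]
finger_gap: 0.023
```

{"method": "drive_tool", "body": {
  "moves": [
    {"angular":[0,0,0],"xyz":[0,0,-0.001],"jaw":0},
    {"angular":[0,0,0],"xyz":[0,0,-0.001],"jaw":0}
  ]
}}

```text
clock: 11.33
tool_pos: [0.6112, -0.0545, 0.0416]
tool_rot: [0.494, 0.506, -0.494, 0.506]
wrist_force: [-0.3, 0.6, -2.7]
finger_gap: 0.0228
```

{"method": "drive_tool", "body": {
  "moves": [
    {"angular":[0,0,0],"xyz":[0,0,-0.001],"jaw":0},
    {"angular":[0,0,0],"xyz":[0,0,0],"jaw":0}
  ]
}}

```text
clock: 11.5
tool_pos: [0.6112, -0.0533, 0.0416]
tool_rot: [0.494, 0.506, -0.494, 0.506]
wrist_force: [0.5, -0.1, -3.4]
finger_gap: 0.023
```

{"method": "drive_tool", "body": {
  "moves": [
    {"angular":[0,0,0],"xyz":[0,0,-0.001],"jaw":0},
    {"angular":[0,0,0],"xyz":[0,0,0],"jaw":0}
  ]
}}

```text
clock: 11.67
tool_pos: [0.6111, -0.0524, 0.0416]
tool_rot: [0.494, 0.506, -0.494, 0.506]
wrist_force: [0.4, 1.1, -3.0]
finger_gap: 0.0229
```

{"method": "drive_tool", "body": {
  "moves": [
    {"angular":[0,0,0],"xyz":[0,0,-0.001],"jaw":0},
    {"angular":[0,0,0],"xyz":[0,0,0],"jaw":0}
  ]
}}

```text
clock: 11.83
tool_pos: [0.6111, -0.0523, 0.0417]
tool_rot: [0.494, 0.506, -0.494, 0.506]
wrist_force: [0.1, -4.4, -3.2]
finger_gap: 0.0228
```

{"method": "drive_tool", "body": {
  "moves": [
    {"angular":[0,0,0],"xyz":[0,0,-0.001],"jaw":0},
    {"angular":[0,0,0],"xyz":[0,0,0],"jaw":0}
  ]
}}

```text
clock: 12.0
tool_pos: [0.6111, -0.0522, 0.0417]
tool_rot: [0.494, 0.505, -0.494, 0.506]
wrist_force: [0.2, -8.8, -2.9]
finger_gap: 0.0233
```

{"method": "drive_tool", "body": {
  "moves": [
    {"angular":[0,0,0],"xyz":[0,0,-0.001],"jaw":0},
    {"angular":[0,0,0],"xyz":[0,0,0],"jaw":0}
  ]
}}

```text
clock: 12.17
tool_pos: [0.6111, -0.0522, 0.0418]
tool_rot: [0.494, 0.505, -0.495, 0.507]
wrist_force: [1.0, -13.3, -3.4]
finger_gap: 0.0232
```

Run:
```python
from h import *
o=ob()
def crop(im,x,y,w,h,k,n): cv2.imwrite(n,cv2.resize(im[y:y+h,x:x+w,::-1],None,fx=k,fy=k,interpolation=cv2.INTER_NEAREST))
s=grab_frame("scene")
crop(s,360,370,64,64,12,"pics/s6.png")
```

```text
t 12.17 pos [ 0.6111 -0.0522  0.0418] F [  0.9892 -13.3384  -3.4075] M [-2.6652 -0.07    0.1536] gap 0.0232
x [ 0.0005 -0.0028 -1.    ] y [0.9997 0.023  0.0005]
q [-0.2204  0.6536  0.3413  1.7808 -0.2967  0.7571  0.296 ]
```

View pics/s6.png

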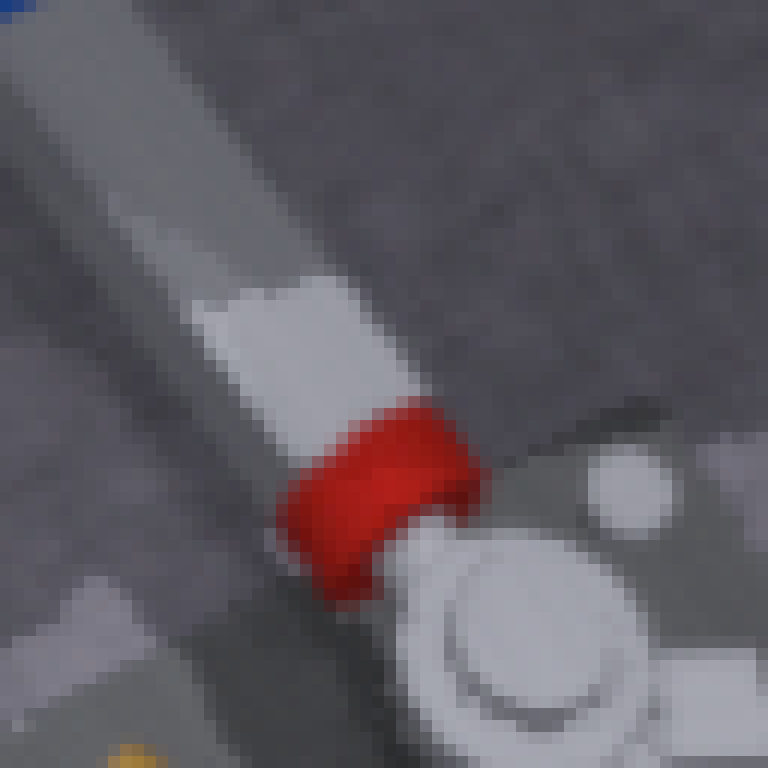

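```bash
cat >> h.py <<'E'
def sw(P=(.6078,.0807)):
    from scipy.spatial.transform import Rotation as R
    o=monitor.get_obs(); M=R.from_quat(o["tool_rot"]).as_matrix(); p=o["tool_pos"][:2]-P
    r=np.hypot(*p); az=np.degrees(np.arctan2(p[1],p[0])); ta=np.degrees(np.arctan2(M[1,1],M[0,1]))-90
    f=M.T@o["wrist_force"]
    print(f"t {o['clock']:.2f} lever az(by pos) {az:.2f} tool {ta:.2f} r {r*1000:.2f} z {o['tool_pos'][2]*1000:.1f} F_tool x{f[0]:.1f} tang(y){f[1]:.1f} rad(z){f[2]:.1f} Mz {o['moment'][2]:.2f} T {f[1]*r-0*o['moment'][2]:.2f} gap {o['finger_gap']*1000:.1f} tilt {M[2,1]:.4f} {M[2,2]:.4f}")
    return o
E
python3 -c "
from h import *
sw()"
```

```text
t 12.22 lever az(by pos) -88.59 tool -88.69 r 132.90 z 41.8 F_tool x3.3 tang(y)-0.3 rad(z)12.9 Mz 0.10 T -0.05 gap 23.4 tilt 0.0005 0.0027
```

{"method": "drive_tool", "body": {
  "moves": [
    {"angular":[0,0,0],"xyz":[0,0,0.0026],"jaw":0},
    {"angular":[1,0,0],"xyz":[0,-0.0023,0],"jaw":0},
    {"angular":[2,0,0],"xyz":[0,-0.0046,-0.0001],"jaw":0}
  ]
}}

```text
clock: 12.47
tool_pos: [0.6047, -0.0524, 0.0417]
tool_rot: [0.507, 0.492, -0.507, 0.493]
wrist_force: [2.1, -3.2, -3.4]
finger_gap: 0.0232
```

```bash
python3 -c "
from h import *
sw()"
```

```text
t 12.47 lever az(by pos) -91.34 tool -91.66 r 133.17 z 41.7 F_tool x3.4 tang(y)2.2 rad(z)3.2 Mz -0.05 T 0.29 gap 23.2 tilt 0.0011 0.0002
```

{"method": "drive_tool", "body": {
  "moves": [
    {"angular":[2,0,0],"xyz":[0,-0.0046,-0.0001],"jaw":0},
    {"angular":[2,0,0],"xyz":[0,-0.0046,-0.0001],"jaw":0}
  ]
}}

```text
clock: 12.63
tool_pos: [0.5951, -0.0518, 0.0417]
tool_rot: [0.525, 0.474, -0.524, 0.475]
wrist_force: [2.6, -3.9, -3.1]
finger_gap: 0.0231
```

```bash
python3 -c "
from h import *
sw()"
```

```text
t 12.63 lever az(by pos) -95.47 tool -95.75 r 133.15 z 41.7 F_tool x3.1 tang(y)3.0 rad(z)3.6 Mz -0.13 T 0.40 gap 23.1 tilt 0.0009 0.0003
```

{"method": "drive_tool", "body": {
  "moves": [
    {"angular":[2,0,0],"xyz":[0,-0.0046,-0.0001],"jaw":0},
    {"angular":[2,0,0],"xyz":[0,-0.0046,-0.0001],"jaw":0}
  ]
}}

```text
clock: 12.8
tool_pos: [0.5859, -0.0506, 0.0418]
tool_rot: [0.541, 0.455, -0.541, 0.456]
wrist_force: [1.4, -4.1, -3.1]
finger_gap: 0.0232
```

```bash
python3 -c "
from h import *
sw()"
```

```text
t 12.80 lever az(by pos) -99.46 tool -99.75 r 133.14 z 41.8 F_tool x3.1 tang(y)2.1 rad(z)3.8 Mz -0.07 T 0.28 gap 23.2 tilt 0.0009 0.0003
```

{"method": "drive_tool", "body": {
  "moves": [
    {"angular":[2,0,0],"xyz":[0,-0.0046,-0.0001],"jaw":0},
    {"angular":[2,0,0],"xyz":[0,-0.0046,-0.0001],"jaw":0}
  ]
}}

```text
clock: 12.97
tool_pos: [0.5769, -0.0488, 0.0418]
tool_rot: [0.556, 0.436, -0.556, 0.437]
wrist_force: [2.2, -5.1, -3.2]
finger_gap: 0.0231
```

```bash
python3 -c "
from h import *
sw()"
```

```text
t 12.97 lever az(by pos) -103.44 tool -103.75 r 133.13 z 41.8 F_tool x3.2 tang(y)3.4 rad(z)4.4 Mz -0.06 T 0.45 gap 23.1 tilt 0.0009 0.0003
```

{"method": "drive_tool", "body": {
  "moves": [
    {"angular":[2,0,0],"xyz":[0,-0.0046,-0.0001],"jaw":0},
    {"angular":[2,0,0],"xyz":[0,-0.0046,-0.0001],"jaw":0}
  ]
}}

```text
clock: 13.13
tool_pos: [0.5681, -0.0464, 0.0418]
tool_rot: [0.571, 0.416, -0.571, 0.417]
wrist_force: [2.5, -4.9, -3.4]
finger_gap: 0.0229
```

```bash
python3 -c "
from h import *
sw()"
```

```text
t 13.13 lever az(by pos) -107.36 tool -107.76 r 133.15 z 41.8 F_tool x3.4 tang(y)3.9 rad(z)3.9 Mz -0.08 T 0.52 gap 22.9 tilt 0.0011 0.0004
```

{"method": "drive_tool", "body": {
  "moves": [
    {"angular":[2,0,0],"xyz":[0,-0.0046,-0.0001],"jaw":0},
    {"angular":[2,0,0],"xyz":[0,-0.0046,-0.0001],"jaw":0}
  ]
}}

```text
clock: 13.3
tool_pos: [0.5595, -0.0434, 0.0418]
tool_rot: [0.586, 0.396, -0.585, 0.397]
wrist_force: [2.5, -6.7, -4.2]
finger_gap: 0.0232
```

```bash
python3 -c "
from h import *
sw()"
```

```text
t 13.30 lever az(by pos) -111.26 tool -111.76 r 133.13 z 41.8 F_tool x4.2 tang(y)4.8 rad(z)5.3 Mz 0.01 T 0.64 gap 23.2 tilt 0.0014 0.0004
```

{"method": "drive_tool", "body": {
  "moves": [
    {"angular":[2,0,0],"xyz":[0,-0.0046,0.0001],"jaw":0},
    {"angular":[2,0,0],"xyz":[0,-0.0046,0],"jaw":0}
  ]
}}

```text
clock: 13.47
tool_pos: [0.5512, -0.0398, 0.0419]
tool_rot: [0.599, 0.375, -0.599, 0.377]
wrist_force: [4.3, -5.8, -4.3]
finger_gap: 0.0231
```

```bash
python3 -c "
from h import *
sw()"
```

```text
t 13.47 lever az(by pos) -115.15 tool -115.75 r 133.16 z 41.9 F_tool x4.3 tang(y)6.4 rad(z)3.4 Mz -0.03 T 0.85 gap 23.1 tilt 0.0018 0.0000
```

{"method": "drive_tool", "body": {
  "moves": [
    {"angular":[2,0,0],"xyz":[0,-0.0046,0],"jaw":0},
    {"angular":[2,0,0],"xyz":[0,-0.0046,-0.0001],"jaw":0}
  ]
}}

```text
clock: 13.63
tool_pos: [0.5431, -0.0357, 0.0419]
tool_rot: [0.612, 0.354, -0.611, 0.355]
wrist_force: [4.2, -6.0, -4.1]
finger_gap: 0.0235
```

```bash
python3 -c "
from h import *
sw()"
```

```text
t 13.63 lever az(by pos) -119.08 tool -119.76 r 133.21 z 41.9 F_tool x4.1 tang(y)6.6 rad(z)3.1 Mz 0.03 T 0.88 gap 23.5 tilt 0.0019 -0.0000
```

{"method": "drive_tool", "body": {
  "moves": [
    {"angular":[2,0,0],"xyz":[0,-0.0046,-0.0001],"jaw":0},
    {"angular":[2,0,0],"xyz":[0,-0.0046,-0.0001],"jaw":0}
  ]
}}

```text
clock: 13.8
tool_pos: [0.5352, -0.0309, 0.0419]
tool_rot: [0.624, 0.333, -0.623, 0.334]
wrist_force: [2.9, -8.6, -3.5]
finger_gap: 0.0233
```

```bash
python3 -c "
from h import *
sw()"
```

```text
t 13.80 lever az(by pos) -123.03 tool -123.76 r 133.12 z 41.9 F_tool x3.5 tang(y)7.2 rad(z)5.5 Mz 0.07 T 0.96 gap 23.3 tilt 0.0019 -0.0001
```

{"method": "drive_tool", "body": {
  "moves": [
    {"angular":[2,0,0],"xyz":[0,-0.0046,0],"jaw":0},
    {"angular":[2,0,0],"xyz":[0,-0.0046,0],"jaw":0}
  ]
}}

```text
clock: 13.97
tool_pos: [0.5277, -0.0257, 0.0419]
tool_rot: [0.635, 0.311, -0.634, 0.312]
wrist_force: [3.7, -6.5, -3.8]
finger_gap: 0.023
```

```bash
python3 -c "
from h import *
sw()"
```

```text
t 13.97 lever az(by pos) -126.97 tool -127.76 r 133.19 z 41.9 F_tool x3.8 tang(y)6.9 rad(z)2.9 Mz 0.06 T 0.92 gap 23.0 tilt 0.0020 -0.0003
```

{"method": "drive_tool", "body": {
  "moves": [
    {"angular":[1.5,0,0],"xyz":[0,-0.0035,0],"jaw":0},
    {"angular":[1.5,0,0],"xyz":[0,-0.0035,0],"jaw":0}
  ]
}}

```text
clock: 14.13
tool_pos: [0.5223, -0.0213, 0.0419]
tool_rot: [0.643, 0.294, -0.642, 0.295]
wrist_force: [3.6, -8.1, -4.5]
finger_gap: 0.0234
```

```bash
python3 -c "
from h import *
sw()"
```

```text
t 14.13 lever az(by pos) -129.97 tool -130.74 r 133.14 z 41.9 F_tool x4.5 tang(y)8.0 rad(z)3.7 Mz 0.01 T 1.07 gap 23.4 tilt 0.0020 -0.0004
```

{"method": "drive_tool", "body": {
  "moves": [
    {"angular":[1.5,0,0],"xyz":[0,-0.0035,0],"jaw":0},
    {"angular":[1.5,0,0],"xyz":[0,-0.0035,0],"jaw":0}
  ]
}}

```text
clock: 14.3
tool_pos: [0.517, -0.0167, 0.0419]
tool_rot: [0.651, 0.277, -0.65, 0.278]
wrist_force: [4.6, -6.7, -3.6]
finger_gap: 0.0233
```

```bash
python3 -c "
from h import *
sw()"
```

```text
t 14.30 lever az(by pos) -132.97 tool -133.74 r 133.16 z 41.9 F_tool x3.7 tang(y)8.0 rad(z)1.7 Mz -0.01 T 1.06 gap 23.3 tilt 0.0019 -0.0005
```

{"method": "drive_tool", "body": {
  "moves": [
    {"angular":[1.5,0,0],"xyz":[0,-0.0035,-0.0001],"jaw":0},
    {"angular":[1.5,0,0],"xyz":[0,-0.0035,-0.0001],"jaw":0}
  ]
}}

```text
clock: 14.47
tool_pos: [0.512, -0.0118, 0.0419]
tool_rot: [0.658, 0.26, -0.657, 0.261]
wrist_force: [2.2, -7.9, -3.9]
finger_gap: 0.0232
```

```bash
python3 -c "
from h import *
sw()"
```

```text
t 14.47 lever az(by pos) -136.01 tool -136.74 r 133.12 z 41.9 F_tool x3.9 tang(y)7.2 rad(z)3.8 Mz -0.09 T 0.96 gap 23.2 tilt 0.0018 -0.0004
```

{"method": "drive_tool", "body": {
  "moves": [
    {"angular":[1.5,0,0],"xyz":[0,-0.0035,-0.0001],"jaw":0},
    {"angular":[1.5,0,0],"xyz":[0,-0.0035,-0.0001],"jaw":0}
  ]
}}

```text
clock: 14.63
tool_pos: [0.5073, -0.0066, 0.0419]
tool_rot: [0.664, 0.243, -0.664, 0.244]
wrist_force: [2.2, -9.2, -2.8]
finger_gap: 0.0234
```

```bash
python3 -c "
from h import *
sw()"
```

```text
t 14.63 lever az(by pos) -139.03 tool -139.75 r 133.11 z 41.9 F_tool x2.8 tang(y)8.4 rad(z)4.3 Mz -0.11 T 1.12 gap 23.4 tilt 0.0016 -0.0003
```

{"method": "drive_tool", "body": {
  "moves": [
    {"angular":[1.5,0,0],"xyz":[0,-0.0035,0],"jaw":0},
    {"angular":[1.5,0,0],"xyz":[0,-0.0035,-0.0001],"jaw":0}
  ]
}}

```text
clock: 14.8
tool_pos: [0.5028, -0.0011, 0.0418]
tool_rot: [0.67, 0.225, -0.67, 0.226]
wrist_force: [1.4, -8.4, -3.4]
finger_gap: 0.0233
```

```bash
python3 -c "
from h import *
sw()"
```

```text
t 14.80 lever az(by pos) -142.07 tool -142.76 r 133.13 z 41.8 F_tool x3.4 tang(y)7.5 rad(z)3.9 Mz -0.17 T 1.00 gap 23.3 tilt 0.0014 -0.0002
```

{"method": "drive_tool", "body": {
  "moves": [
    {"angular":[1,0,0],"xyz":[0,-0.0023,0],"jaw":0},
    {"angular":[1,0,0],"xyz":[0,-0.0023,0],"jaw":0}
  ]
}}

```text
clock: 14.97
tool_pos: [0.5, 0.0027, 0.0418]
tool_rot: [0.674, 0.214, -0.674, 0.215]
wrist_force: [0.6, -7.8, -2.3]
finger_gap: 0.0233
```

```bash
python3 -c "
from h import *
sw()"
```

```text
t 14.97 lever az(by pos) -144.10 tool -144.74 r 133.07 z 41.8 F_tool x2.3 tang(y)6.7 rad(z)4.0 Mz -0.20 T 0.90 gap 23.3 tilt 0.0012 -0.0003
```

{"method": "drive_tool", "body": {
  "moves": [
    {"angular":[1,0,0],"xyz":[0,-0.0023,0],"jaw":0},
    {"angular":[1,0,0],"xyz":[0,-0.0023,0],"jaw":0}
  ]
}}

```text
clock: 15.13
tool_pos: [0.4974, 0.0065, 0.0418]
tool_rot: [0.678, 0.202, -0.677, 0.203]
wrist_force: [0.8, -7.4, -2.5]
finger_gap: 0.023
```

```bash
python3 -c "
from h import *
sw()"
```

```text
t 15.13 lever az(by pos) -146.09 tool -146.73 r 133.05 z 41.8 F_tool x2.5 tang(y)6.6 rad(z)3.4 Mz -0.14 T 0.88 gap 23.0 tilt 0.0011 -0.0003
```

{"method": "drive_tool", "body": {
  "moves": [
    {"angular":[1,0,0],"xyz":[0,-0.0023,0],"jaw":0},
    {"angular":[1,0,0],"xyz":[0,-0.0023,0],"jaw":0}
  ]
}}

```text
clock: 15.3
tool_pos: [0.4948, 0.0104, 0.0418]
tool_rot: [0.681, 0.19, -0.681, 0.191]
wrist_force: [0.2, -6.8, -2.1]
finger_gap: 0.0234
```

```bash
python3 -c "
from h import *
sw()"
```

```text
t 15.30 lever az(by pos) -148.11 tool -148.73 r 133.06 z 41.8 F_tool x2.1 tang(y)5.9 rad(z)3.4 Mz -0.23 T 0.79 gap 23.4 tilt 0.0009 -0.0003
```

{"method": "drive_tool", "body": {
  "moves": [
    {"angular":[1,0,0],"xyz":[0,-0.0023,0],"jaw":0},
    {"angular":[1,0,0],"xyz":[0,-0.0023,0],"jaw":0}
  ]
}}

```text
clock: 15.47
tool_pos: [0.4924, 0.0144, 0.0418]
tool_rot: [0.684, 0.178, -0.684, 0.179]
wrist_force: [0.4, -6.7, -1.5]
finger_gap: 0.0234
```

```bash
python3 -c "
from h import *
sw()"
```

```text
t 15.47 lever az(by pos) -150.12 tool -150.73 r 133.08 z 41.8 F_tool x1.5 tang(y)6.0 rad(z)2.9 Mz -0.23 T 0.80 gap 23.4 tilt 0.0008 -0.0003
```

{"method": "drive_tool", "body": {
  "moves": [
    {"angular":[1,0,0],"xyz":[0,-0.0023,0],"jaw":0},
    {"angular":[1,0,0],"xyz":[0,-0.0023,0],"jaw":0}
  ]
}}

```text
clock: 15.63
tool_pos: [0.4902, 0.0185, 0.0417]
tool_rot: [0.687, 0.167, -0.687, 0.167]
wrist_force: [-0.3, -5.1, -2.0]
finger_gap: 0.0233
```

```bash
python3 -c "
from h import *
sw()"
```

```text
t 15.63 lever az(by pos) -152.14 tool -152.72 r 133.06 z 41.7 F_tool x2.0 tang(y)4.4 rad(z)2.6 Mz -0.22 T 0.59 gap 23.3 tilt 0.0007 -0.0003
```

{"method": "drive_tool", "body": {
  "moves": [
    {"angular":[1,0,0],"xyz":[0,-0.0023,0],"jaw":0},
    {"angular":[1,0,0],"xyz":[0,-0.0023,0],"jaw":0}
  ]
}}

```text
clock: 15.8
tool_pos: [0.4881, 0.0227, 0.0417]
tool_rot: [0.69, 0.155, -0.69, 0.155]
wrist_force: [0.4, -5.4, -3.2]
finger_gap: 0.023
```

```bash
python3 -c "
from h import *
sw()"
```

```text
t 15.80 lever az(by pos) -154.16 tool -154.72 r 133.05 z 41.7 F_tool x3.2 tang(y)5.0 rad(z)1.9 Mz -0.29 T 0.67 gap 23.0 tilt 0.0005 -0.0003
```

{"method": "drive_tool", "body": {
  "moves": [
    {"angular":[0.8,0,0],"xyz":[0,-0.0018,0],"jaw":0}
  ]
}}

```text
clock: 15.88
tool_pos: [0.4872, 0.0245, 0.0417]
tool_rot: [0.691, 0.15, -0.691, 0.15]
wrist_force: [0.4, -5.1, -2.2]
finger_gap: 0.0231
```

```bash
python3 -c "
from h import *
sw()"
```

```text
t 15.88 lever az(by pos) -154.99 tool -155.52 r 133.04 z 41.7 F_tool x2.2 tang(y)4.8 rad(z)1.7 Mz -0.32 T 0.64 gap 23.1 tilt 0.0004 -0.0002
```

{"method": "drive_tool", "body": {
  "moves": [
    {"angular":[0.8,0,0],"xyz":[0,-0.0018,0],"jaw":0}
  ]
}}

```text
clock: 15.97
tool_pos: [0.4865, 0.0261, 0.0417]
tool_rot: [0.692, 0.145, -0.692, 0.145]
wrist_force: [-0.6, -4.8, -2.2]
finger_gap: 0.023
```

```bash
python3 -c "
from h import *
sw()"
```

```text
t 15.97 lever az(by pos) -155.78 tool -156.30 r 133.03 z 41.7 F_tool x2.2 tang(y)4.1 rad(z)2.5 Mz -0.27 T 0.55 gap 23.0 tilt 0.0003 -0.0002
```

```bash
sed -i "s/f\[1\]\*r-0\*o/f[1]*r+o/" h.py
```

{"method": "drive_tool", "body": {
  "moves": [
    {"angular":[0.7,0,0],"xyz":[0,-0.0015,0],"jaw":0},
    {"angular":[0.7,0,0],"xyz":[0,-0.0015,0],"jaw":0}
  ]
}}

```text
clock: 16.13
tool_pos: [0.4853, 0.029, 0.0417]
tool_rot: [0.694, 0.137, -0.694, 0.137]
wrist_force: [-0.6, -3.5, -2.6]
finger_gap: 0.023
```

```bash
python3 -c "
from h import *
sw()"
```

```text
t 16.13 lever az(by pos) -157.14 tool -157.67 r 132.98 z 41.7 F_tool x2.6 tang(y)3.0 rad(z)1.9 Mz -0.20 T 0.20 gap 23.0 tilt 0.0001 -0.0000
```

{"method": "drive_tool", "body": {
  "moves": [
    {"angular":[0.7,0,0],"xyz":[0,-0.0015,0],"jaw":0},
    {"angular":[0.7,0,0],"xyz":[0,-0.0015,0],"jaw":0}
  ]
}}

```text
clock: 16.3
tool_pos: [0.4841, 0.032, 0.0416]
tool_rot: [-0.695, -0.129, 0.695, -0.129]
wrist_force: [-1.7, -4.3, -2.0]
finger_gap: 0.0232
```

```bash
python3 -c "
from h import *
sw()"
```

```text
t 16.30 lever az(by pos) -158.50 tool -159.05 r 133.00 z 41.6 F_tool x2.0 tang(y)3.4 rad(z)3.2 Mz -0.24 T 0.22 gap 23.2 tilt -0.0001 0.0002
```

{"method": "drive_tool", "body": {
  "moves": [
    {"angular":[0.5,0,0],"xyz":[0,-0.0011,0],"jaw":0},
    {"angular":[0.5,0,0],"xyz":[0,-0.0011,0],"jaw":0}
  ]
}}

```text
clock: 16.47
tool_pos: [0.4833, 0.0341, 0.0416]
tool_rot: [-0.696, -0.123, 0.697, -0.123]
wrist_force: [-2.6, -3.7, -1.5]
finger_gap: 0.0231
```

```bash
python3 -c "
from h import *
sw()"
```

```text
t 16.47 lever az(by pos) -159.48 tool -160.01 r 132.95 z 41.6 F_tool x1.5 tang(y)2.6 rad(z)3.7 Mz -0.19 T 0.15 gap 23.1 tilt -0.0001 0.0003
```

{"method": "drive_tool", "body": {
  "moves": [
    {"angular":[0.5,0,0],"xyz":[0,-0.0011,0],"jaw":0}
  ]
}}

```text
clock: 16.55
tool_pos: [0.4829, 0.0351, 0.0416]
tool_rot: [-0.697, -0.12, 0.697, -0.12]
wrist_force: [-2.2, -4.3, -1.3]
finger_gap: 0.0231
```

```bash
python3 -c "
from h import *
sw()"
```

```text
t 16.55 lever az(by pos) -159.93 tool -160.51 r 132.94 z 41.6 F_tool x1.3 tang(y)3.4 rad(z)3.5 Mz -0.12 T 0.33 gap 23.1 tilt -0.0001 0.0003
```

{"method": "drive_tool", "body": {
  "moves": [
    {"angular":[0.5,0,0],"xyz":[0,-0.0011,0],"jaw":0}
  ]
}}

```text
clock: 16.63
tool_pos: [0.4826, 0.036, 0.0416]
tool_rot: [-0.697, -0.117, 0.698, -0.117]
wrist_force: [-2.9, -5.0, -0.9]
finger_gap: 0.023
```

```bash
python3 -c "
from h import *
sw()"
```

```text
t 16.63 lever az(by pos) -160.35 tool -161.02 r 132.98 z 41.6 F_tool x0.9 tang(y)3.7 rad(z)4.4 Mz -0.01 T 0.49 gap 23.0 tilt 0.0000 0.0004
```

{"method": "drive_tool", "body": {
  "moves": [
    {"angular":[0.5,0,0],"xyz":[0,-0.0011,0],"jaw":0}
  ]
}}

```text
clock: 16.72
tool_pos: [0.4823, 0.0369, 0.0416]
tool_rot: [-0.698, -0.113, 0.698, -0.114]
wrist_force: [-3.0, -5.6, -1.7]
finger_gap: 0.0233
```

```bash
python3 -c "
from h import *
sw()"
```

```text
t 16.72 lever az(by pos) -160.77 tool -161.51 r 132.95 z 41.6 F_tool x1.7 tang(y)4.4 rad(z)4.6 Mz 0.03 T 0.62 gap 23.3 tilt 0.0002 0.0003
```

Run:
```python
from h import *
def crop(im,x,y,w,h,k,n): cv2.imwrite(n,cv2.resize(im[y:y+h,x:x+w,::-1],None,fx=k,fy=k,interpolation=cv2.INTER_CUBIC))
s=grab_frame("scene");t=grab_frame("top")
cv2.imwrite("pics/s7f.png",s[:,:,::-1]);cv2.imwrite("pics/t7f.png",t[:,:,::-1])
crop(s,340,380,133,100,6,"pics/s7.png")
crop(t,100,165,133,100,6,"pics/t7.png")
sw()
```

```text
t 16.82 lever az(by pos) -160.78 tool -161.50 r 132.95 z 41.6 F_tool x1.1 tang(y)4.0 rad(z)4.2 Mz 0.05 T 0.58 gap 23.0 tilt 0.0003 0.0003
```

View pics/s7.png

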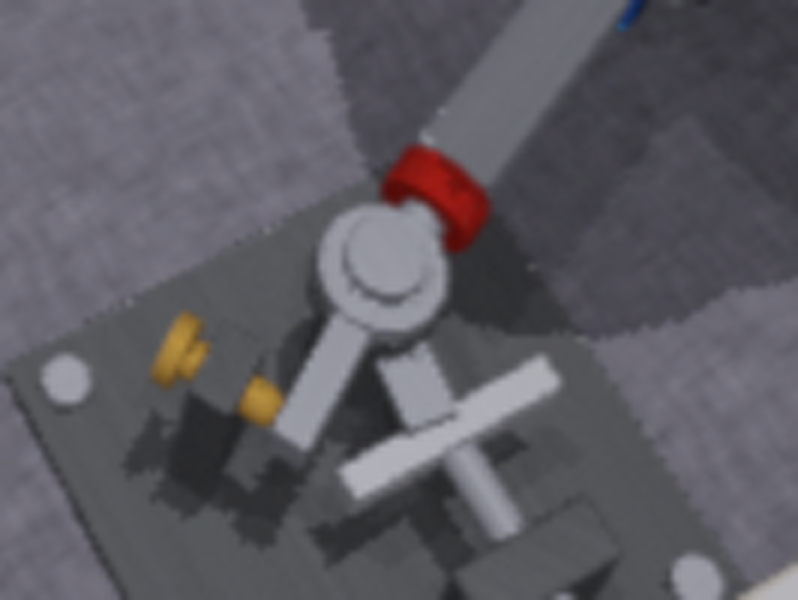

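View pics/t7.png

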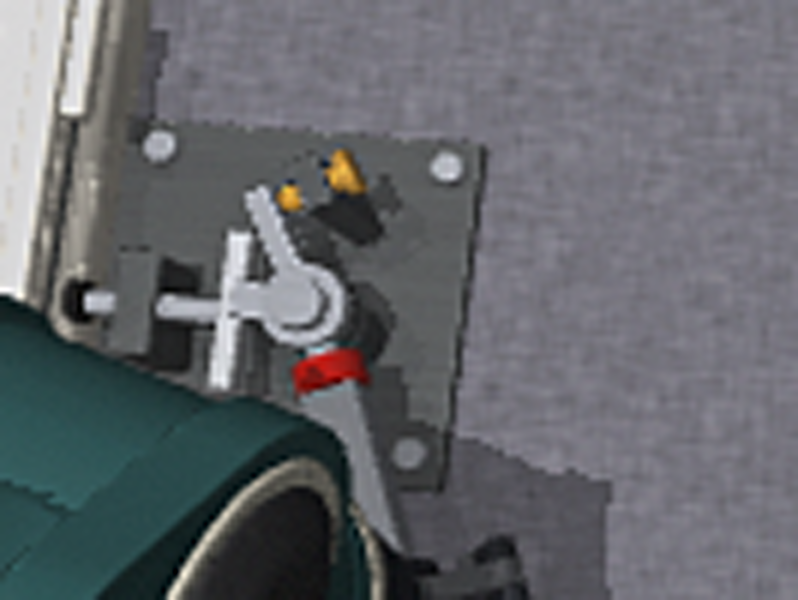

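Run:
```python
import cv2
def crop(im,x,y,w,h,k,n): cv2.imwrite(n,cv2.resize(im[y:y+h,x:x+w],None,fx=k,fy=k,interpolation=cv2.INTER_NEAREST))
crop(cv2.imread("pics/s7f.png"),355,420,50,40,16,"pics/s7z.png")
crop(cv2.imread("pics/t7f.png"),130,185,40,30,20,"pics/t7z.png")
```

```text
(no output)
```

View pics/s7z.png

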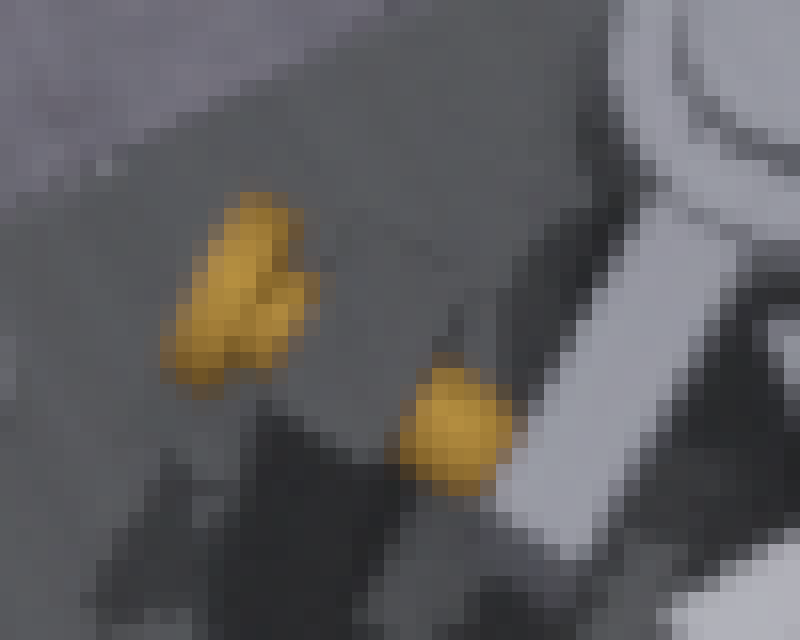

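View pics/t7z.png

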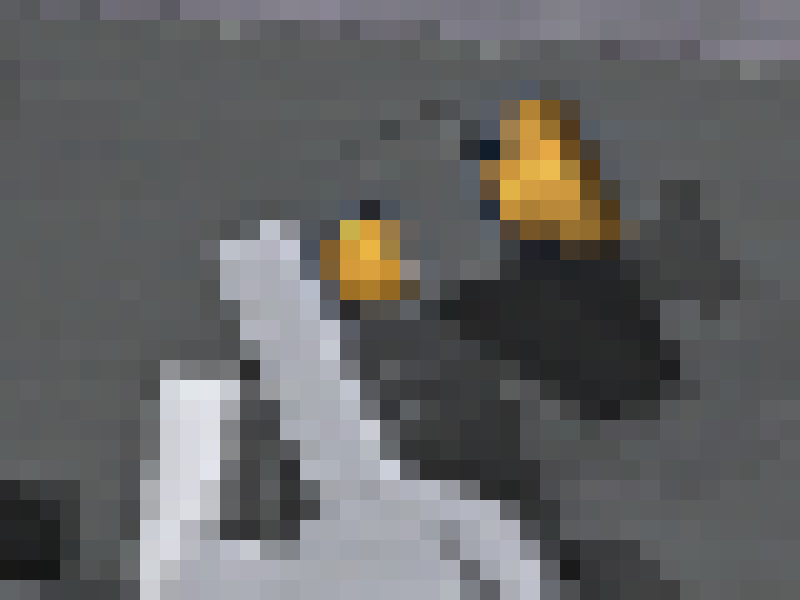

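{"method": "drive_tool", "body": {
  "moves": [
    {"angular":[0.4,0,0],"xyz":[0,-0.0009,0.0004],"jaw":0}
  ]
}}

```text
clock: 16.9
tool_pos: [0.4821, 0.0375, 0.0417]
tool_rot: [0.698, 0.111, -0.698, 0.111]
wrist_force: [2.3, -6.3, -3.0]
finger_gap: 0.0238
```

```bash
python3 -c "
from h import *
sw()"
```

```text
t 16.90 lever az(by pos) -161.03 tool -161.89 r 132.97 z 41.7 F_tool x3.0 tang(y)6.7 rad(z)-0.2 Mz 0.02 T 0.91 gap 23.8 tilt 0.0007 -0.0005
```

{"method": "drive_tool", "body": {
  "moves": [
    {"angular":[-0.5,0,0],"xyz":[0,0.0011,0.0003],"jaw":0},
    {"angular":[-0.4,0,0],"xyz":[0,0.0009,0.0003],"jaw":0},
    {"angular":[0,0,0],"xyz":[0,0,0],"jaw":0}
  ]
}}

```text
clock: 17.15
tool_pos: [0.482, 0.0358, 0.0417]
tool_rot: [0.697, 0.117, -0.697, 0.117]
wrist_force: [1.3, -0.8, -2.6]
finger_gap: 0.0229
```

```bash
python3 -c "
from h import *
sw()"
```

```text
t 17.15 lever az(by pos) -160.37 tool -160.91 r 133.58 z 41.7 F_tool x2.6 tang(y)1.2 rad(z)-0.9 Mz -0.05 T 0.11 gap 22.9 tilt -0.0002 -0.0003
```

{"method": "drive_tool", "body": {
  "moves": [
    {"angular":[-0.2,0,0],"xyz":[0,0.0004,0.001],"jaw":0},
    {"angular":[0,0,0],"xyz":[0,0,0.002],"jaw":0},
    {"angular":[0,0,0],"xyz":[0,0,0.003],"jaw":0},
    {"angular":[0,0,0],"xyz":[0,0,0.003],"jaw":0}
  ]
}}

```text
clock: 17.48
tool_pos: [0.473, 0.0323, 0.0416]
tool_rot: [-0.697, -0.118, 0.697, -0.118]
wrist_force: [0.5, -0.9, -3.0]
finger_gap: 0.0234
```

```bash
python3 -c "
from h import *
sw()"
```

```text
t 17.48 lever az(by pos) -160.23 tool -160.77 r 143.24 z 41.6 F_tool x3.0 tang(y)1.1 rad(z)-0.2 Mz 0.01 T 0.16 gap 23.4 tilt -0.0001 0.0003
```

{"method": "drive_tool", "body": {
  "moves": [
    {"angular":[0,0,0],"xyz":[0,0.0003,0.004],"jaw":0},
    {"angular":[0,0,0],"xyz":[0,0,0.004],"jaw":0},
    {"angular":[0,0,0],"xyz":[0,0,0.004],"jaw":0},
    {"angular":[0,0,0],"xyz":[0,0,0.004],"jaw":0},
    {"angular":[0,0,0],"xyz":[0,0,0.004],"jaw":0}
  ]
}}

```text
clock: 17.9
tool_pos: [0.4542, 0.0253, 0.0416]
tool_rot: [-0.697, -0.118, 0.697, -0.118]
wrist_force: [-0.3, 0.3, -4.2]
finger_gap: 0.0231
```

```bash
python3 -c "
from h import *
sw()"
```

```text
t 17.90 lever az(by pos) -160.15 tool -160.78 r 163.27 z 41.6 F_tool x4.2 tang(y)-0.4 rad(z)0.2 Mz 0.01 T -0.06 gap 23.1 tilt 0.0000 0.0000
```

{"method": "drive_tool", "body": {
  "moves": [
    {"angular":[0,0,0],"xyz":[0,0,0.004],"jaw":0},
    {"angular":[0,0,0],"xyz":[0,0,0.004],"jaw":0},
    {"angular":[0,0,0],"xyz":[0,0,0.004],"jaw":0},
    {"angular":[0,0,0],"xyz":[0,0,0.004],"jaw":0},
    {"angular":[0,0,0],"xyz":[0,0,0.004],"jaw":0}
  ]
}}

```text
clock: 18.32
tool_pos: [0.4354, 0.0187, 0.0416]
tool_rot: [0.697, 0.118, -0.697, 0.118]
wrist_force: [0.4, -0.0, -3.1]
finger_gap: 0.0233
```

```bash
python3 -c "
from h import *
sw()"
```

```text
t 18.32 lever az(by pos) -160.21 tool -160.77 r 183.19 z 41.6 F_tool x3.1 tang(y)0.2 rad(z)-0.4 Mz -0.02 T 0.01 gap 23.3 tilt 0.0001 -0.0000
```

{"method": "drive_tool", "body": {
  "moves": [
    {"angular":[0,0,0],"xyz":[0,0,0.005],"jaw":0},
    {"angular":[0,0,0],"xyz":[0,0,0.005],"jaw":0},
    {"angular":[0,0,0],"xyz":[0,0,0.005],"jaw":0},
    {"angular":[0,0,0],"xyz":[0,0,0.005],"jaw":0},
    {"angular":[0,0,0],"xyz":[0,0,0],"jaw":0}
  ]
}}

```text
clock: 18.73
tool_pos: [0.4158, 0.0119, 0.0416]
tool_rot: [-0.697, -0.118, 0.697, -0.118]
wrist_force: [0.4, 0.2, -3.2]
finger_gap: 0.0232
```

Run:
```python
from h import *
def crop(im,x,y,w,h,k,n): cv2.imwrite(n,cv2.resize(im[y:y+h,x:x+w,::-1],None,fx=k,fy=k,interpolation=cv2.INTER_CUBIC))
s=grab_frame("scene");t=grab_frame("top")
cv2.imwrite("pics/s8f.png",s[:,:,::-1]);cv2.imwrite("pics/t8f.png",t[:,:,::-1])
crop(s,340,360,133,100,6,"pics/s8.png")
crop(t,100,165,133,100,6,"pics/t8.png")
ob();sw()
```

```text
t 18.83 pos [0.4169 0.0123 0.0417] F [ 0.3045 -0.2099 -3.5252] M [-0.0278 -0.046   0.0802] gap 0.0232
x [ 0.0002  0.0001 -1.    ] y [ 0.3292 -0.9442  0.    ]
q [-0.6937  0.4619  0.6926  2.2668 -0.5475  0.5785 -0.8181]
t 18.83 lever az(by pos) -160.28 tool -160.78 r 202.76 z 41.7 F_tool x3.5 tang(y)0.3 rad(z)-0.2 Mz 0.08 T 0.14 gap 23.2 tilt 0.0000 -0.0002
```

View pics/s8.png

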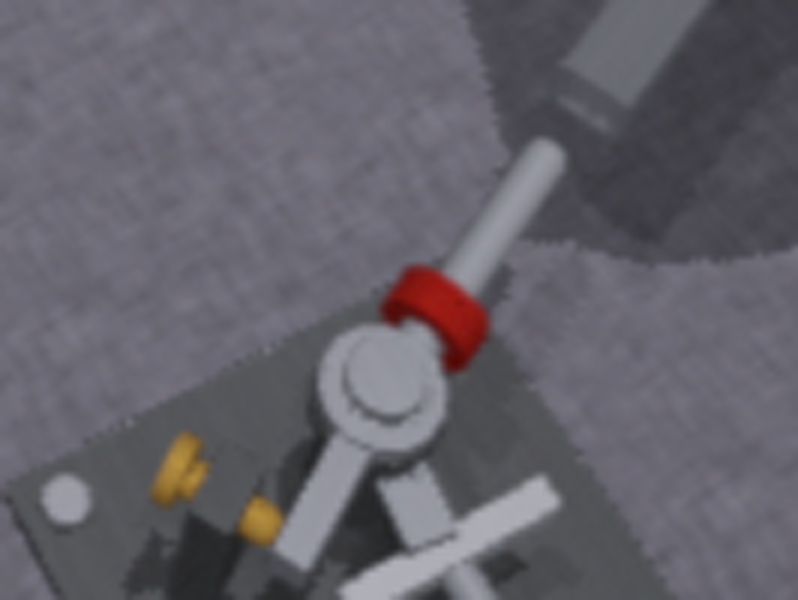

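View pics/t8.png

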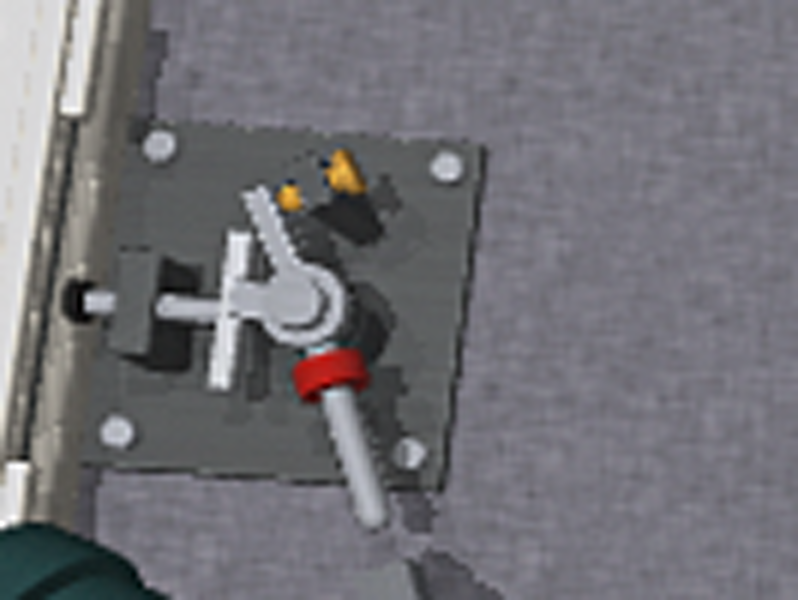

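Run:
```python
from h import *
a=cv2.imread("pics/s7f.png").astype(int);b=cv2.imread("pics/s8f.png").astype(int)
print(abs(a-b)[425:460,355:400].max(), abs(cv2.imread("pics/t7f.png").astype(int)-cv2.imread("pics/t8f.png"))[190:215,135:155].max())
def crop(im,x,y,w,h,k,n): cv2.imwrite(n,cv2.resize(im[y:y+h,x:x+w],None,fx=k,fy=k,interpolation=cv2.INTER_NEAREST))
crop(cv2.imread("pics/t8f.png"),130,185,40,30,20,"pics/t8z.png")
t=lambda *p:un(100,165,6,p); s=lambda *p:un(340,360,6,p)
c=onz("top",t(337,393),.06);e=onz("top",t(372,521),.06);print(c,e,np.degrees(np.arctan2(*(e-c)[[1,0]])))
c=onz("scene",s(468,290),.06);e=onz("scene",s(547,150),.06);print(c,e,np.degrees(np.arctan2(*(e-c)[[1,0]])))
```

```text
23 41
[0.5774 0.0685 0.06  ] [0.5296 0.0523 0.06  ] -161.26139826467343
[0.5699 0.0712 0.06  ] [0.5277 0.0515 0.06  ] -155.03031719958065
```

View pics/t8z.png

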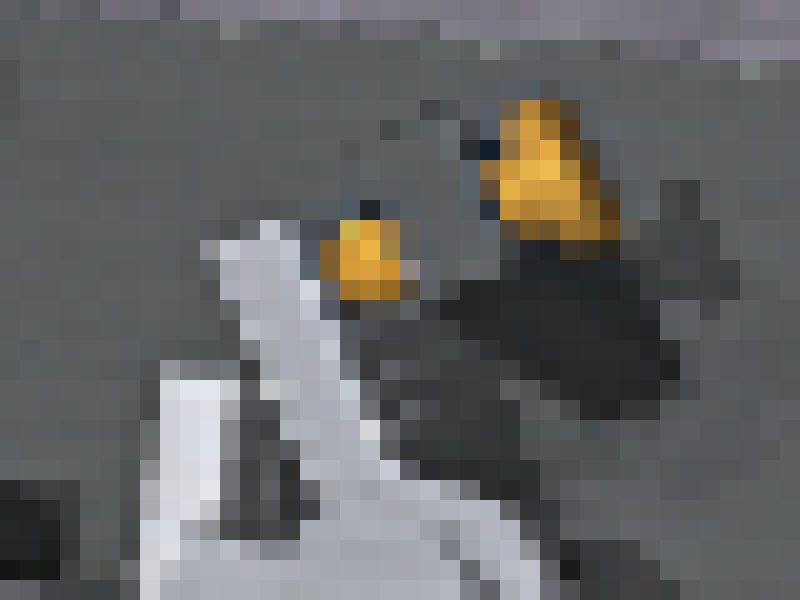

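Run:
```python
from h import *
def mot(f1,f2,box):
    x,y,w,h=box
    a=cv2.imread(f1,0)[y:y+h,x:x+w].astype(np.float32);b=cv2.imread(f2,0)[y:y+h,x:x+w].astype(np.float32)
    gx=cv2.Sobel((a+b)/2,cv2.CV_32F,1,0)/8;gy=cv2.Sobel((a+b)/2,cv2.CV_32F,0,1)/8
    A=np.c_[gx.ravel(),gy.ravel()];return np.linalg.lstsq(A,-(b-a).ravel(),rcond=None)[0]
print("top ear",mot("pics/t7f.png","pics/t8f.png",(138,193,14,14)),"collar",mot("pics/t7f.png","pics/t8f.png",(146,222,18,8)))
print("scene ear",mot("pics/s7f.png","pics/s8f.png",(383,435,14,18)),"collar",mot("pics/s7f.png","pics/s8f.png",(403,403,20,10)))
print("static top bolt",mot("pics/t7f.png","pics/t8f.png",(165,185,20,14)),"sc",mot("pics/s7f.png","pics/s8f.png",(345,435,12,15)))
for f in("t7","t8"):
    g=cv2.imread(f"pics/{f}f.png"); print(g[197:204,138:152].mean(2).astype(int))
```

```text
top ear [-0.04   0.012] collar [-0.1446  0.248 ]
scene ear [0.0681 0.0759] collar [0.0919 0.8573]
static top bolt [0.0022 0.0038] sc [ 0.0008 -0.0075]
[[ 91  89 103 194 186 183 202  82  89 139 161 118  91  90]
 [ 90  89  90 172 178 175 186 101  90 142 147 132 135 100]
 [ 91  90  82 172 178 175 178 190  86 102 114  94  72  96]
 [ 91  90  83  94 168 174 175 187  99  42  76  80  96  59]
 [ 88  89  86  78 181 180 174 179 194  93  64  64  65  66]
 [ 85  83  82  77 121 171 173 176 202  87  62  63  63  65]
 [146 120 111 117  43 161 176 176 184 119  60  92  73  70]]
[[ 91  87 142 199 185 183 196  88  90 140 161 119  91  90]
 [ 91  87  95 170 178 176 186  98  90 141 147 132 134 100]
 [ 92  90  81 176 181 175 178 214  99 104 114  96  74  97]
 [ 90  89  85 101 169 173 175 195  89  48  78  78  94  57]
 [ 89  88  87  77 188 181 173 180 185  87  77  67  65  67]
 [ 86  83  82  78 122 170 174 175 199  88  62  64  64  67]
 [147 120 110 114  60 161 174 173 185 116  58  94  76  69]]
```

Run:
```python
import cv2,numpy as np
a=[cv2.imread(f"pics/{f}.png")[188:212,134:166] for f in("top0","t8f")]
cv2.imwrite("pics/cmp_t.png",np.vstack([cv2.resize(i,None,fx=12,fy=12,interpolation=cv2.INTER_CUBIC) for i in a]))
a=[cv2.imread(f"pics/{f}.png")[422:462,360:404] for f in("scene0","s8f")]
cv2.imwrite("pics/cmp_s.png",np.hstack([cv2.resize(i,None,fx=9,fy=9,interpolation=cv2.INTER_CUBIC) for i in a]))
```

```text
(no output)
```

View pics/cmp_t.png

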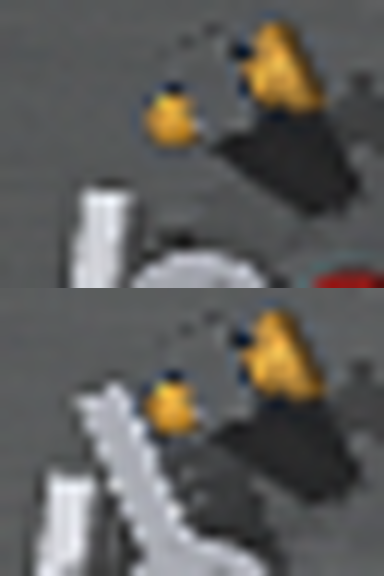

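View pics/cmp_s.png

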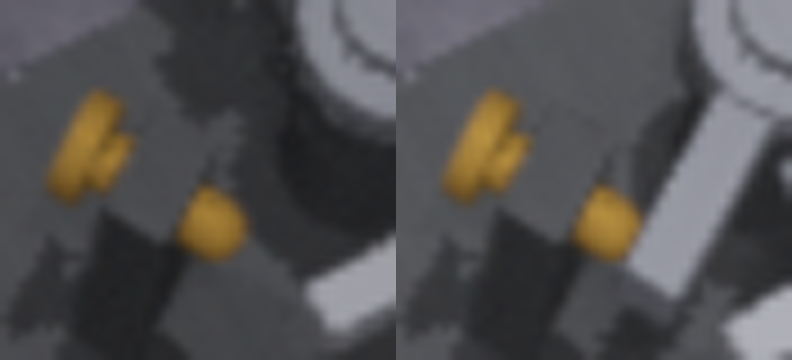

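Run:
```python
from h import *
g=cv2.imread("pics/t8f.png",0).astype(float)
L=[];Rr=[]
for r in range(197,208):
    row=g[r]; c=141+int((r-197)*.45)
    # right
    i=c+1
    while row[i]>135: i+=1
    Rr.append((i-1+(row[i-1]-135)/(row[i-1]-row[i]),r))
    i=c+1
    while row[i]>135: i-=1
    L.append((i+(135-row[i])/(row[i+1]-row[i]),r))
print(np.array(L)[:,0],np.array(Rr)[:,0])
for z in(.06,.066):
    A=np.array([onz("top",p,z)[:2] for p in Rr]);B=np.array([onz("top",p,z)[:2] for p in L])
    def fit(A): 
        m=A.mean(0);u=np.linalg.svd(A-m)[2][0]; return m,u*np.sign(u[0])
    mA,uA=fit(A);mB,uB=fit(B)
    print("z",z,"az R",np.degrees(np.arctan2(uA[1],uA[0])),"L",np.degrees(np.arctan2(uB[1],uB[0])),"width",abs(np.cross(uA,mB-mA)))
    mid=(mA+mB)/2; print(mid)
    P=np.array([.6082,.0815]); print("axis offs from pivot",np.cross(uA,P-mid), "az pivot->mid",np.degrees(np.arctan2(*(mid-P)[::-1])))
    b=cv2.imread("pics/top0.png").astype(int)
    print("nose: dist to R edge")
    for p in [(145.6,198),(146,198),(146,197.5),(146,199)]:
        n=onz("top",p,.06)[:2]; print(p,n,np.cross(uA,n-mA)*1000, "from pivot",np.dot(uA,n-P)*1000)
hsv=cv2.cvtColor(cv2.imread("pics/top0.png"),cv2.COLOR_BGR2HSV)
print(cv2.imread("pics/top0.png")[194:203,143:154,2]-0, "\nsat\n",hsv[194:203,143:154,1])
```

```text
[139.8889 140.5405 140.5745 141.5075 141.5321 142.2917 142.7576 142.434
 143.6706 143.6339 144.6   ] [144.537  144.5568 145.6754 145.5429 146.4845 146.5625 146.7059 147.6111
 147.6579 148.7054 148.5253]
z 0.06 az R 26.16808249000211 L 26.832681653461623 width 0.009018689096058213
[0.6412 0.0984]
axis offs from pivot -0.0006416111003552348 az pivot->mid 27.15884581881208
nose: dist to R edge
(145.6, 198) [0.6505 0.0964] -1.4496983345156726 from pivot 44.536314322374345
(146, 198) [0.6505 0.0955] -2.258736090553974 from pivot 44.15772830851108
(146, 197.5) [0.6517 0.0956] -2.6924524846499276 from pivot 45.23612558391253
(146, 199) [0.6482 0.0953] -1.391781177522791 from pivot 42.00212195183258
z 0.066 az R 26.168082490002206 L 26.832681653461613 width 0.008963358601827238
[0.6397 0.0961]
axis offs from pivot 0.0007634508045833537 az pivot->mid 24.910309581630454
nose: dist to R edge
(145.6, 198) [0.6505 0.0964] -0.072301676692651 from pivot 44.53631432237434
(146, 198) [0.6505 0.0955] -0.8813394327309518 from pivot 44.15772830851108
(146, 197.5) [0.6517 0.0956] -1.315055826826908 from 
[... 708 characters left out ...]
 22   8   8]
 [  8   8  35 135 182 187 190  19  23  11   8]
 [  9  11  27  61 180 193 195  83  14  12  14]
 [  8   9  14  25   3  19  13  20  20  14  16]
 [  9   9  11  19  22  17  17  14   8   9  12]
 [  6   6   6   9  11   9   9   9   8  13  14]]<stdin>:19: DeprecationWarning: Arrays of 2-dimensional vectors are deprecated. Use arrays of 3-dimensional vectors instead. (deprecated in NumPy 2.0)
<stdin>:21: DeprecationWarning: Arrays of 2-dimensional vectors are deprecated. Use arrays of 3-dimensional vectors instead. (deprecated in NumPy 2.0)
<stdin>:25: DeprecationWarning: Arrays of 2-dimensional vectors are deprecated. Use arrays of 3-dimensional vectors instead. (deprecated in NumPy 2.0)
```

{"method": "drive_tool", "body": {
  "moves": [
    {"angular":[0,0,0],"xyz":[-0.015,0,0],"jaw":0},
    {"angular":[0,0,0],"xyz":[-0.033,0,0],"jaw":0},
    {"angular":[0,0,0],"xyz":[-0.035,0.005,0],"jaw":0},
    {"angular":[0,0,0],"xyz":[-0.025,0.02,0.001],"jaw":0},
    {"angular":[0,0,0],"xyz":[-0.01,0.033,0.002],"jaw":0},
    {"angular":[0,0,0],"xyz":[0,0.035,0.002],"jaw":0},
    {"angular":[0,0,0],"xyz":[0,0.035,0.002],"jaw":0},
    {"angular":[0,0,0],"xyz":[0,0.035,0.002],"jaw":0},
    {"angular":[0,0,0],"xyz":[0,0.035,0.002],"jaw":0},
    {"angular":[0,0,0],"xyz":[0,0.035,0.002],"jaw":0},
    {"angular":[0,0,0],"xyz":[0,0.035,0.002],"jaw":0},
    {"angular":[0,0,0],"xyz":[0,0.035,0.002],"jaw":0}
  ]
}}

```text
clock: 19.83
tool_pos: [0.501, -0.2811, 0.1593]
tool_rot: [-0.697, -0.118, 0.697, -0.118]
wrist_force: [1.3, 0.4, -2.3]
finger_gap: 0.0227
```

Run:
```python
from h import *
o=ob(); rel(o,[.5319,-.3969,.12],-84.2)
```

```text
t 19.83 pos [ 0.501  -0.2811  0.1593] F [ 1.3415  0.4216 -2.2619] M [ 0.04   -0.0399  0.0416] gap 0.0227
x [-0.0003  0.0002 -1.    ] y [ 0.3297 -0.9441 -0.0003]
q [-0.1738  0.5383  0.8407  1.8306 -0.4753  0.9875 -0.3676]
az -70.75 turn x 13.45 shift tool [0.0393 0.1195 0.009 ]
```

{"method": "drive_tool", "body": {
  "moves": [
    {"angular":[0,0,0],"xyz":[0,0.032,0.003],"jaw":0},
    {"angular":[0,0,0],"xyz":[0,0.032,0.003],"jaw":0},
    {"angular":[0,0,0],"xyz":[0,0.03,0.003],"jaw":0},
    {"angular":[0,0,0],"xyz":[0,0.02,0],"jaw":0},
    {"angular":[5,0,0],"xyz":[0,0,0],"jaw":0},
    {"angular":[5,0,0],"xyz":[0,0,0],"jaw":0},
    {"angular":[3.45,0,0],"xyz":[0.02,0,0],"jaw":0},
    {"angular":[0,0,0],"xyz":[0.02,0,0],"jaw":0},
    {"angular":[0,0,0],"xyz":[0,0,0],"jaw":0},
    {"angular":[0,0,0],"xyz":[0,0,0],"jaw":0},
    {"angular":[0,0,0],"xyz":[0,0,0],"jaw":0}
  ]
}}

```text
clock: 20.75
tool_pos: [0.5299, -0.3904, 0.1206]
tool_rot: [0.706, 0.036, -0.706, 0.036]
wrist_force: [0.5, -0.6, -3.0]
finger_gap: 0.0231
```

Run:
```python
from h import *
o=ob(); rel(o,[.5319,-.3969,.0217],-84.2)
s=grab_frame("scene"); cv2.imwrite("pics/s9f.png",s[:,:,::-1])
cv2.imwrite("pics/s9.png",cv2.resize(s[150:250,225:358,::-1],None,fx=6,fy=6,interpolation=cv2.INTER_CUBIC))
cv2.imwrite("pics/t9.png",grab_frame("top")[:,:,::-1])
```

```text
t 20.75 pos [ 0.5299 -0.3904  0.1206] F [ 0.5218 -0.5843 -2.9767] M [-0.0267 -0.012  -0.0151] gap 0.0231
x [ 0.0004 -0.0007 -1.    ] y [ 0.1012 -0.9949  0.0007]
q [ 0.0426  0.7402  0.8168  1.6358 -0.6078  1.0363 -0.4205]
az -84.19 turn x 0.01 shift tool [ 0.0989  0.0066 -0.0013]
```

View pics/s9.png

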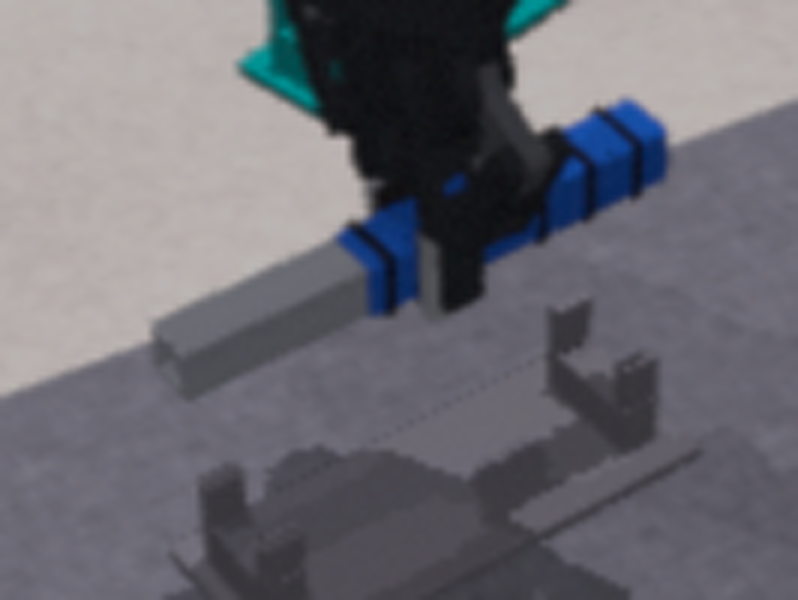

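View pics/t9.png

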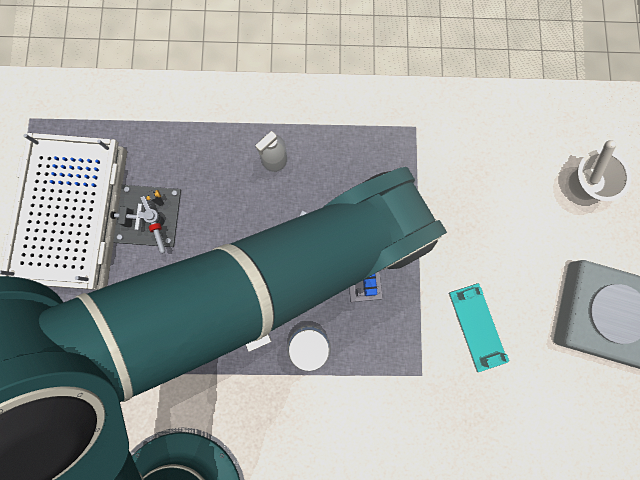

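Run:
```python
from h import *
z=lambda *p:un(225,150,6,p)
for k,p,h in [("mL",(187,356),.1489),("mR",(153,328),.1489),("gL",(370,282-3),.1489),("gR",(340,242),.1489),("gripRearL",(667,137),.1509),("gripRearR",(627,100),.1509)]: print(k,onz("scene",z(*p),h))
```

```text
mL [ 0.6258 -0.3672  0.1489]
mR [ 0.6295 -0.3845  0.1489]
gL [ 0.5586 -0.3705  0.1489]
gR [ 0.5586 -0.3917  0.1489]
gripRearL [ 0.4378 -0.382   0.1509]
gripRearR [ 0.439  -0.4061  0.1509]
```

{"method": "drive_tool", "body": {
  "moves": [
    {"angular":[0,0,0],"xyz":[0.005,0.0066,-0.0013],"jaw":0},
    {"angular":[0,0,0],"xyz":[0.02,0,0],"jaw":0},
    {"angular":[0,0,0],"xyz":[0.02,0,0],"jaw":0},
    {"angular":[0,0,0],"xyz":[0.01,0,0],"jaw":0},
    {"angular":[0,0,0],"xyz":[0,0,0],"jaw":0},
    {"angular":[0,0,0],"xyz":[0,0,0],"jaw":0},
    {"angular":[0,0,0],"xyz":[0,0,0],"jaw":0}
  ]
}}

```text
clock: 21.43
tool_pos: [0.532, -0.3971, 0.0658]
tool_rot: [0.707, 0.035, -0.706, 0.036]
wrist_force: [0.9, -0.5, -2.6]
finger_gap: 0.0232
```

Run:
```python
from h import *
o=ob(); rel(o,[.5319,-.3969,.0217],-84.2)
s=grab_frame("scene"); cv2.imwrite("pics/s10f.png",s[:,:,::-1])
cv2.imwrite("pics/s10.png",cv2.resize(s[170:270,225:358,::-1],None,fx=6,fy=6,interpolation=cv2.INTER_CUBIC))
```

```text
t 21.43 pos [ 0.532  -0.3971  0.0658] F [ 0.8811 -0.4592 -2.585 ] M [-0.008  -0.0065 -0.0069] gap 0.0232
x [ 0.0009 -0.001  -1.    ] y [ 0.1006 -0.9949  0.0011]
q [ 0.0836  0.8114  0.7664  1.6456 -0.6609  0.96   -0.3824]
az -84.23 turn x -0.03 shift tool [ 0.0441 -0.0003  0.0001]
```

View pics/s10.png

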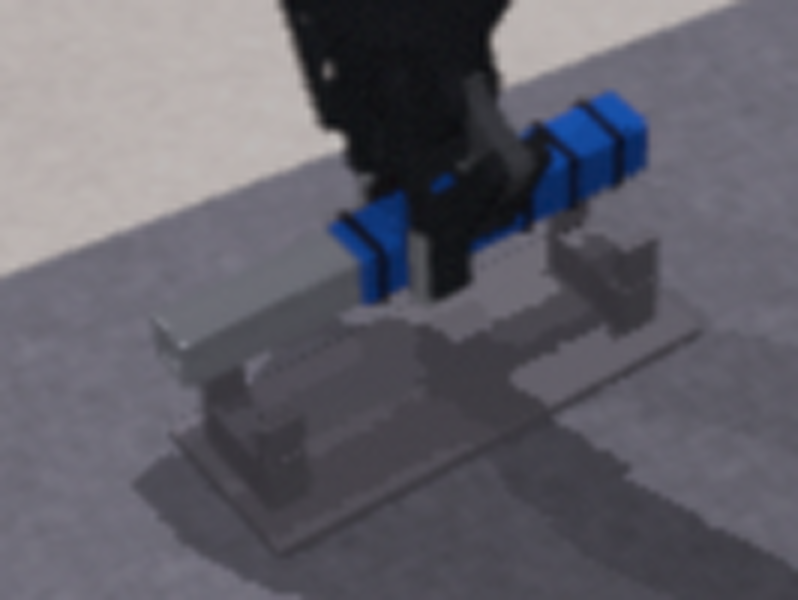

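Aligned over the saddles at the recorded pose. Lower into them.

{"method": "drive_tool", "body": {
  "moves": [
    {"angular":[0,0,0],"xyz":[0.012,0,0],"jaw":0},
    {"angular":[0,0,0],"xyz":[0.014,0,0],"jaw":0},
    {"angular":[0,0,0],"xyz":[0.01,0,0],"jaw":0},
    {"angular":[0,0,0],"xyz":[0.005,0,0],"jaw":0},
    {"angular":[0,0,0],"xyz":[0,0,0],"jaw":0},
    {"angular":[0,0,0],"xyz":[0,0,0],"jaw":0}
  ]
}}

```text
clock: 21.98
tool_pos: [0.5314, -0.3965, 0.023]
tool_rot: [-0.706, -0.036, 0.706, -0.036]
wrist_force: [0.0, -0.1, -2.3]
finger_gap: 0.0229
```

{"method": "drive_tool", "body": {
  "moves": [
    {"angular":[0,0,0],"xyz":[0.002,0,0],"jaw":0},
    {"angular":[0,0,0],"xyz":[0,0,0],"jaw":0}
  ]
}}

```text
clock: 22.15
tool_pos: [0.5316, -0.3967, 0.0217]
tool_rot: [0.706, 0.036, -0.706, 0.036]
wrist_force: [-0.8, -0.4, 0.5]
finger_gap: 0.023
```

{"method": "drive_tool", "body": {
  "moves": [
    {"angular":[0,0,0],"xyz":[0.001,0,0],"jaw":0},
    {"angular":[0,0,0],"xyz":[0,0,0],"jaw":0}
  ]
}}

```text
clock: 22.32
tool_pos: [0.5317, -0.3967, 0.0216]
tool_rot: [0.706, 0.036, -0.706, 0.036]
wrist_force: [-6.2, 6.1, 16.8]
finger_gap: 0.0236
```

Run:
```python
from h import *
o=ob(); rel(o,[.5319,-.3969,.0217],-84.2)
```

```text
t 22.32 pos [ 0.5317 -0.3967  0.0216] F [-6.2348  6.0757 16.8135] M [ 1.3549  1.3204 -0.0221] gap 0.0236
x [ 0.0006  0.0001 -1.    ] y [ 0.1006 -0.9949 -0.0001]
q [ 0.1084  0.8653  0.7247  1.657  -0.7026  0.8972 -0.3546]
az -84.23 turn x -0.03 shift tool [-0.0001  0.0002 -0.0002]
```

{"method": "drive_tool", "body": {
  "moves": [
    {"angular":[0,0,0],"xyz":[-0.001,0,0],"jaw":0},
    {"angular":[0,0,0],"xyz":[0,0,0],"jaw":0},
    {"angular":[0,0,0],"xyz":[0,0,0],"jaw":0.35},
    {"angular":[0,0,0],"xyz":[0,0,0],"jaw":0.5},
    {"angular":[0,0,0],"xyz":[0,0,0],"jaw":0.8},
    {"angular":[0,0,0],"xyz":[0,0,0],"jaw":1},
    {"angular":[0,0,0],"xyz":[0,0,0],"jaw":1},
    {"angular":[0,0,0],"xyz":[0,0,0],"jaw":1},
    {"angular":[0,0,0],"xyz":[0,0,0],"jaw":1},
    {"angular":[0,0,0],"xyz":[0,0,0],"jaw":1}
  ]
}}

```text
clock: 23.15
tool_pos: [0.5317, -0.3965, 0.0217]
tool_rot: [0.706, 0.036, -0.706, 0.036]
wrist_force: [0.3, 0.1, -0.1]
finger_gap: 0.0854
```

Run:
```python
from h import *
o=ob()
s=grab_frame("scene"); cv2.imwrite("pics/s11f.png",s[:,:,::-1])
cv2.imwrite("pics/s11.png",cv2.resize(s[170:270,225:358,::-1],None,fx=6,fy=6,interpolation=cv2.INTER_CUBIC))
```

```text
t 23.15 pos [ 0.5317 -0.3965  0.0217] F [ 0.2991  0.12   -0.0614] M [ 0.0314  0.0062 -0.0965] gap 0.0854
x [ 0.0001 -0.0001 -1.    ] y [ 0.1007 -0.9949  0.0001]
q [ 0.1079  0.8653  0.7248  1.6571 -0.702   0.8972 -0.3553]
```

View pics/s11.png

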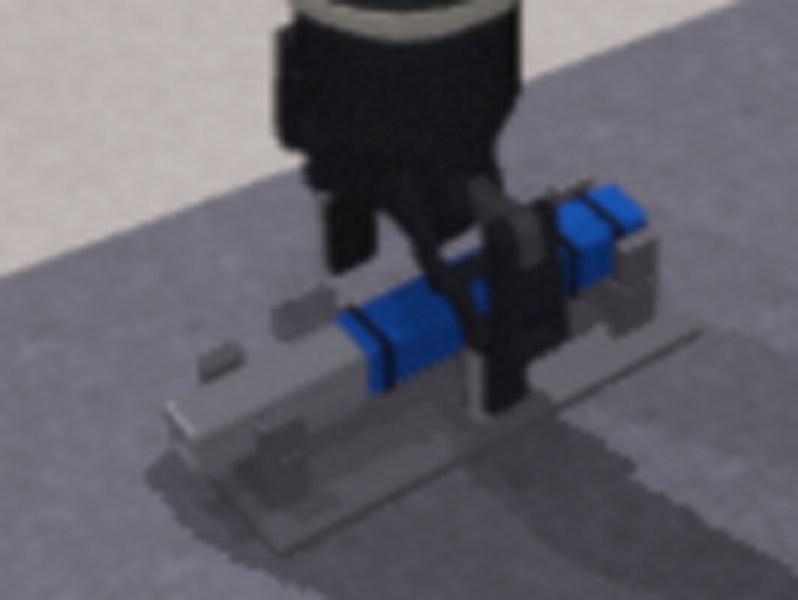

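Bar lies in both saddles. Retreat straight up, then aside for a clear view.

{"method": "drive_tool", "body": {
  "moves": [
    {"angular":[0,0,0],"xyz":[-0.01,0,0],"jaw":1},
    {"angular":[0,0,0],"xyz":[-0.025,0,0],"jaw":1},
    {"angular":[0,0,0],"xyz":[-0.035,0,0],"jaw":1},
    {"angular":[0,0,0],"xyz":[-0.035,0,0],"jaw":1},
    {"angular":[0,0,0],"xyz":[-0.035,0,0],"jaw":1},
    {"angular":[0,0,0],"xyz":[-0.035,0,0],"jaw":1},
    {"angular":[0,0,0],"xyz":[-0.03,0,0],"jaw":1},
    {"angular":[0,0,0],"xyz":[0,0,0.035],"jaw":1},
    {"angular":[0,0,0],"xyz":[0,0,0.035],"jaw":1},
    {"angular":[0,0,0],"xyz":[0,0,0.035],"jaw":1},
    {"angular":[0,0,0],"xyz":[0,0,0.03],"jaw":1},
    {"angular":[0,0,0],"xyz":[0,0,0],"jaw":1}
  ]
}}

```text
clock: 24.2
tool_pos: [0.3913, -0.4115, 0.2279]
tool_rot: [0.707, 0.033, -0.706, 0.033]
wrist_force: [-0.2, 0.5, 0.4]
finger_gap: 0.0854
```

Run:
```python
from h import *
o=ob()
s=grab_frame("scene");t=grab_frame("top"); cv2.imwrite("pics/s12f.png",s[:,:,::-1]);cv2.imwrite("pics/t12f.png",t[:,:,::-1])
```

```text
t 24.2 pos [ 0.3913 -0.4115  0.2279] F [-0.1513  0.4907  0.4362] M [ 0.0736  0.0116 -0.0254] gap 0.0854
x [ 0.0007  0.0004 -1.    ] y [ 0.094  -0.9956 -0.0003]
q [ 0.0214  0.4709  0.9742  1.7863 -0.4319  1.1158 -0.3358]
```

View pics/s12f.png

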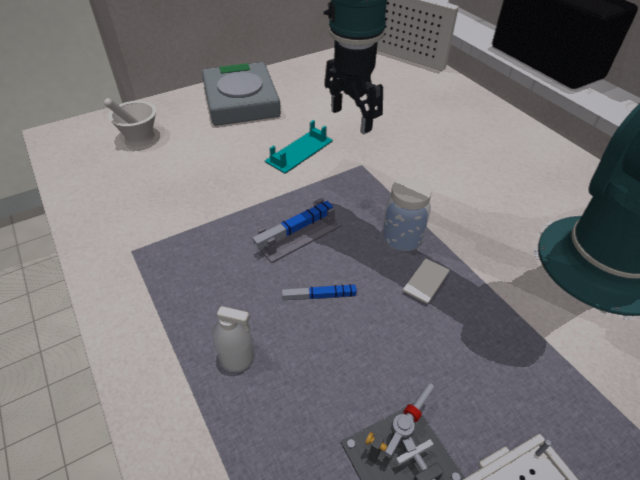

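View pics/t12f.png

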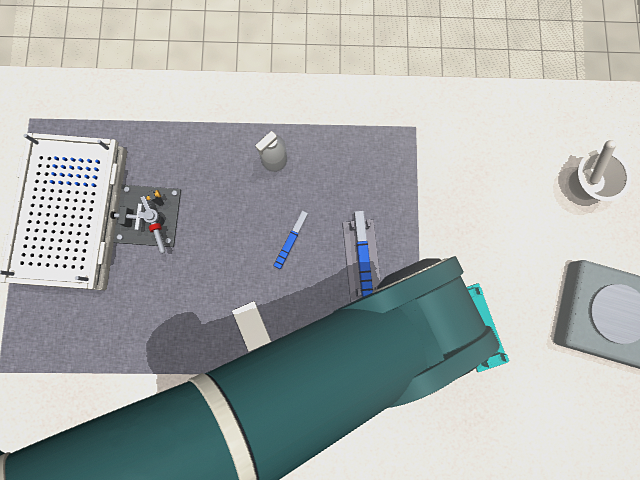

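Run:
```python
from h import *
def mot(f1,f2,box):
    x,y,w,h=box
    a=cv2.imread(f1,0)[y:y+h,x:x+w].astype(np.float32);b=cv2.imread(f2,0)[y:y+h,x:x+w].astype(np.float32)
    gx=cv2.Sobel((a+b)/2,cv2.CV_32F,1,0)/8;gy=cv2.Sobel((a+b)/2,cv2.CV_32F,0,1)/8
    A=np.c_[gx.ravel(),gy.ravel()];return np.linalg.lstsq(A,-(b-a).ravel(),rcond=None)[0]
print("ear since draw-off: scene",mot("pics/s8f.png","pics/s12f.png",(383,435,14,18)),"top",mot("pics/t8f.png","pics/t12f.png",(138,193,14,14)))
print("lever: scene",mot("pics/s8f.png","pics/s12f.png",(403,403,20,10)))
def blue(f,box):
    x,y,w,h=box; m=cv2.inRange(cv2.cvtColor(cv2.imread(f)[y:y+h,x:x+w],cv2.COLOR_BGR2HSV),(105,150,60),(125,255,255)); M=cv2.moments(m,True); return M["m10"]/M["m00"],M["m01"]/M["m00"],M["m00"]
print("bar grip",[blue(f"pics/{f}.png",(270,190,75,50)) for f in("scene0","s12f")])
print("small bar",[blue(f"pics/{f}.png",(275,275,90,30)) for f in("scene0","s12f")])
for n,b in [("bar whole",(250,200,92,58)),("spray",(212,305,45,70)),("jar lid",(388,180,45,28)),("tamper",(400,258,52,45))]:
    print(n,mot("pics/scene0.png","pics/s12f.png",b))
a=[cv2.resize(cv2.imread(f"pics/{f}.png")[190:260,245:345],None,fx=4,fy=4,interpolation=cv2.INTER_CUBIC) for f in("scene0","s12f")]
cv2.imwrite("pics/cmpbar.png",np.hstack(a))
```

```text
ear since draw-off: scene [0.0216 0.0797] top [ 0.0399 -0.1607]
lever: scene [ 0.0091 -0.349 ]
bar grip [(36.265940902021775, 26.94556765163297, 643.0), (36.227053140096615, 27.22705314009662, 621.0)]
small bar [(57.16701030927835, 15.94639175257732, 485.0), (57.19421487603306, 15.938016528925619, 484.0)]
bar whole [0.2234 0.0888]
spray [0.0324 0.0379]
jar lid [ 0.2223 -0.8251]
tamper [-0.2032  0.5036]
```

View pics/cmpbar.png

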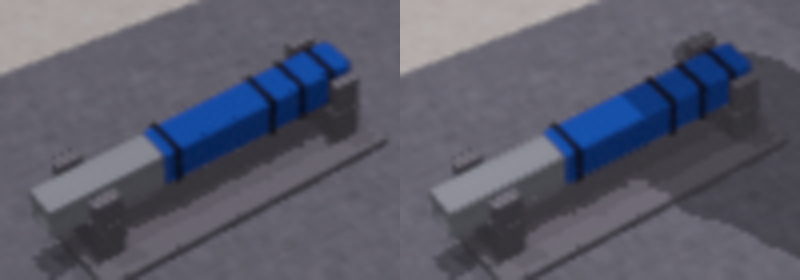

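```bash
python3 -c "
from station import env
print(env.close_job())"
```

```text
the job is handed in; nothing more can be done
None
```

I locked the clamp with the bar, laid the bar back in its rest and handed the job in at about 24 s of the 72 s allowed.

- **Fit:** The bar slid over the stub without touching and met the collar at about 4 N. My last two 1 mm probe steps took the axial push to 13 N before I backed off.
- **Swing:** I moved the lever about 72° clockwise. Resistance peaked at about 1.1 N m (8 N at the grip) and fell to about 0.15 N m past the dead point. It then rose sharply to 0.9 N m (6.7 N at the grip, under the 9 N limit), and I took that as the stop. I backed off at once and drew the bar off with about 1 N of side force or less.
- **Lever check:** After the bar was off, both views showed the ear against the brass screw. It had moved only about 0.1 to 0.2 px, both after unloading and again in the last pictures. The top view alone leaves up to about 1.5 mm unsure, so "on the stop" rests mainly on the force rise.
- **Lever angle:** The estimates disagreed: the top view gave -161° and the bar's yaw -161°, but a rough scene-view reading gave -155°. I trusted the first two.
- **Bar check:** It lies in both saddles, seated at the same height as before within 0.1 mm, and in the scene view within 0.3 px of where it lay. I set it down with a brief 17 N push on the rest, then relieved it before opening the jaws.
- **Other things:** The spray bottle and the small bar did not move. For the jar and tamper, the image comparison showed shifts of up to 0.8 px. I put that down to the arm's shadow falling on them, since nothing came near either.

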